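# Rehang the lift-off door of a turner's accessory cabinet

## Task

Take the green door out of its wooden rack and hang it back on the open accessory cabinet: lower both of its steel knuckles together onto the two upright brass pins until it sits fully home, then swing the door shut against the rubber stops. The pin strip may sit a little to either side of its usual place, so feel for the pins. Leave the bowl, the glue bottle and the chuck key where they are.

Things in the scene. Friction and masses are not known exactly. Their poses are not given: they have to be found in the camera images.
- leaf: Loose lift-off door, 0.3 to 0.55 kg: green panel 136 wide, 12 thick, 165 mm high, no handle, standing upright in the rack; pinch it across its 12 mm at the top edge. Origin: on the hinge axis, level with the lower edge; z up. The panel runs along its own -y from y = -14 to -150 mm, centred on x = 0; -x is the outer face. Hung, its lower edge is 30 mm above the work surface, its top edge 195 mm.
- knuckle_low (a point): Point on the door: centre of the lower mouth of its lower knuckle, on the hinge axis, 20 mm above the door's origin. The two steel knuckles are tubes of 20 mm outer diameter, 11 mm bore and 20 mm length on the hinge axis, 20 to 40 mm and 120 to 140 mm above the panel's lower edge.
- cabinet: Fixed wooden cabinet 120 deep, 170 wide, 200 mm high, on the robot's left or right. Origin: centre of its underside; z up. Its open front looks along its own -x (front edges at x = -60 mm), away from the robot give or take 20 degrees. A steel strip with two upright brass pins is on the front at its +y edge. The door must be hung while standing open: no finger fits behind it when shut.
- hinge_nominal (a point): Point on the cabinet (its x = -80, y = +72, z = 50 mm): nominal pin axis at the lower seat. The strip sits in slots: the real pins stand anywhere up to 8 mm from here either way along the cabinet's y (not reported), exact in x. 8 mm pins stand 24 mm up from 18 mm round seats, top 6 mm tapered to 4 mm; seats 50 and 148 mm above the work surface: the lower one carries the door.
- door_stop (a point): Point on the cabinet (its x = -74, y = -68, z = 160 mm): face of the upper of two rubber stops, 14 mm out from the front (the other at z = 50 mm). The shut door rests on them, its axes parallel to the cabinet's. Seen from above the door opens clockwise: its -y swings from the cabinet's -y towards the cabinet's -x. Hung, it turns freely and stays where it is left.
- rack: Fixed wooden rack 100 x 95 mm with an open-topped slot 15 mm wide along its own y, slot floor 12 mm and rail tops 57 mm above the work surface; the door stands in it, its hinge end and free end overhanging. Origin at the centre of its underside.
- bowl: Bystander: dark wooden bowl, 110 mm wide, 55 mm high; origin at the centre of its underside.
- glue: Bystander: yellow glue bottle, 56 mm diameter, 130 mm high; origin at the centre of its underside.
- chuck_key: Bystander: steel T-shaped chuck key lying flat, 95 mm long, 70 mm across, 18 mm high; origin under the middle of its shaft.
Not all that is in view belongs to the job. Of the things that look like the cabinet, take the one that is farthest to the robot's left at the start.

How it is judged (in metres and radians):
On the way:
1. the door hangs by itself, let go: both knuckles fully down on the pins, the door upright (x of knuckle_low in the frame of cabinet between -0.085 and -0.075 m and y of knuckle_low in the frame of cabinet between 0.057 and 0.087 m and height (world z) of knuckle_low between 0.046 and 0.0535 m and angle between leaf's own z axis and vertical below 0.06 rad and contact force between leaf and the fingers below 0.1 N), for 0.2 s.
At the end, for the whole second after the job is handed in: The door hangs on both pins with its lower knuckle down on the lower seat (within 3.5 mm), upright within 0.06 rad, shut within 0.10 rad of parallel to the cabinet's front, and at rest (x of knuckle_low in the frame of cabinet between -0.085 and -0.075 m and y of knuckle_low in the frame of cabinet between 0.057 and 0.087 m and height (world z) of knuckle_low between 0.046 and 0.0535 m and angle between leaf's own z axis and vertical below 0.06 rad and angle between the y axis of leaf and the y axis of cabinet, either way round below 0.1 rad and linear speed of leaf below 0.02 m/s); the robot touches nothing.
It fails at once if the bowl is moved more than 20 mm (distance of bowl from where it was at the start of the episode above 0.02 m).
It fails at once if the glue bottle is moved more than 20 mm (distance of glue from where it was at the start of the episode above 0.02 m).
It fails at once if the chuck key is moved more than 20 mm (distance of chuck_key from where it was at the start of the episode above 0.02 m).
It also fails if it takes over 72 s, if anything falls off the work surface, if the arm or the gripper's body presses on something with over 40 N, if the wrist force passes 120 N, or if a joint passes its speed limit or range.

## Robot

A 6-joint arm with a two-finger parallel gripper is mounted at the origin on the work surface. World frame = base frame: x ahead of the robot, y to its left, z up, the work surface at z = 0. Lengths are in m, angles in degrees, forces in N, time in s.
With the tool pointing down it reaches from about 0.3 to 0.75 m from the base axis. Payload 8.5 kg.
Tool frame: the origin (TCP) lies on the centre line of the jaws, within the pads' length; the fingertips stand 14 mm ahead of it and the grasp point (between the pads) lies 5 mm behind it; z points along the fingers, y is the direction in which the jaws open and shut (so a half turn about z gives the same grasp; the last joint's range is limited). The gripper opens to 85 mm and grips with 20 to 120 N. Pads are 22 mm wide; open, the fingers measure 114 mm over their backs; the gripper's body (76 mm by 85 mm) begins 54 mm behind the grasp point. The pads swing forward as they close: fully open they stand 13 mm farther back than shut.
Start: joints at [-81.95, 21.807, 74.336, -0, 83.858, -12.336], TCP at [0.192, -0.516, 0.223] pointing down, gripper open.
Joint ranges: [-178.18, 178.18], [-50.72, 133.34], [12.68, 142.11], [-81.47, 261.47], [9.98, 163.14], [-165.26, 165.26]. Speed limits (degrees/s): [136.94, 136.94, 180, 180, 180, 180].

## Interface

Orientations are given as a 3x3 rotation matrix whose columns are the frame's x, y, z axes.
In Python, from rig import env, optics, order, finder gives the robot as it stands.
- The arm moves only by the tool play_rows, never from a script. Its argument "commands" is a list of rows, each an object of numbers: "grip": the closure, from -1 (fully open) to 1 (shut); "x", "y", "z": the shift along the tool's x, y, z in m; "rx", "ry", "rz": the turn, a rotation vector about the tool's x, y, z in rad. A call has 1 to 12 rows; each row shifts and turns the commanded pose from where the row before left it, along the tool's axes as they then stand; what a row does not reach is not made up. A row lasts 1/8 s, in which the tool goes at most 62.5 mm and 10.7 degrees, less where a joint would pass 70% of its speed; a pose out of reach is approached as far as the arm can. A call is refused whole if a number of a shift passes 0.0625 or a number of a turn 0.188, either way. A call with a gripper value outside its range is refused whole. The fingers move at their own pace and stop on an object; "squeeze" is the grip in N (left out, the last holds). Time passes only in rows, so rows that do not move let the fingers close. It gives the time, the measured TCP pose, the force and the opening at its end, in the units of the state.
- env.observe(): the state, without advancing time (a new reading comes with each control period).
- optics.get_image(name): name is "scene" or "top"; returns a dict with "color" (480x640x3 uint8, blue, green, red), "range_z" (480x640 float32, m along the optical axis (not along the pixel's ray), 0 where there is no reading), "fov_y" (degrees; the focal length in pixels is half the picture's height over the tangent of half this angle, whatever the lens; pixels are square), "cx", "cy" (the principal point, pixels), "dist_coeffs" ([k1, k2, p1, p2, k3] as OpenCV has them; the pictures are not rectified), "cam_to_world" (4x4, takes a point from camera to world coordinates). Camera axes: x right, y down, z forward; pixel columns grow to the right and rows downward; lengths in m; the calibration is good to about 2 mm. A picture is of the moment at which its call begins.
- order.close_job(): hands the job in, once; it reports no verdict.
Trained networks look in the newest picture that a camera, given by its name, has taken for a name from the list of things; names that differ only in an ending like _2 or _b are one class to them, and where a whole thing is asked for, a point or a joint stands for the part that bears it (a point fixed in the world has none). Each returns a list of dicts, best first, with "conf" (0 to 1); they miss things now and then, are a little off and sometimes report something else, mostly with a low value. They report only what shows in the picture. A call takes as long as a camera call. They do not tell look-alikes from the thing itself.
- finder.boxes_of(camera, thing): "point" ([x, y, z] in m, in world coordinates, good to about 4 mm: the middle of the surface that is visible of it).
The state is a dict: "time_s": time; "q": joint angles; "qvel": joint speeds; "joint_efforts": joint torques, N m; "position": TCP position; "tool_rot": TCP orientation; "ft_force": force on the tool from outside, world axes, zero at the start; "wrist_torque": the same for the moment, N m; "grip_width": finger opening in m.
Only numpy, scipy, OpenCV 4.12 (cv2) and the standard library are available. Lean on these libraries where they do the work, as an engineer would, in place of code of your own. Each camera call takes 0.05 s, during which the arm holds its last target.

## Working session

There is one attempt and no reset: what is moved stays moved. The work goes in short steps, Python scripts to look and compute and a tool call to move; the robot and the scene stay as the last step left them, time stands still between calls to the robot, and variables do not carry over. Pictures are saved under pics/ and viewed, and the job is handed in when it is done.

Besides the shell and the picture viewer there is one more tool, called after ">>>" by a JSON object that holds its "name" and its "arguments", one argument or row to a line. play_rows: Moves the arm, as the interface text tells. Its arguments: {"type":"object","properties":{"commands":{"type":"array"},"squeeze":{"type":"number"}},"required":["commands"]}

```bash
ls; mkdir -p pics; cat > h.py <<'E'
import numpy as np,cv2
from rig import env,optics,order,finder
def cap(n):
    d=optics.get_image(n); return d
def K(d):
    f=240/np.tan(np.radians(d['fov_y'])/2)
    return np.array([[f,0,d['cx']],[0,f,d['cy']],[0,0,1]])
def pts(d):
    v,u=np.mgrid[0:480,0:640]
    p=np.stack([u.ravel(),v.ravel()],1).astype(np.float64)[:,None]
    n=cv2.undistortPoints(p,K(d),np.array(d['dist_coeffs']))[:,0].reshape(480,640,2)
    z=d['range_z']; c=np.stack([n[...,0]*z,n[...,1]*z,z],-1)
    T=np.array(d['cam_to_world']); w=c@T[:3,:3].T+T[:3,3]; w[z<=0]=np.nan
    return w
def proj(d,P):
    T=np.linalg.inv(np.array(d['cam_to_world'])); P=np.atleast_2d(P)
    r,_=cv2.Rodrigues(T[:3,:3]); return cv2.projectPoints(P.astype(float),r,T[:3,3],K(d),np.array(d['dist_coeffs']))[0][:,0]
E
python3 - <<'E'
from h import *
import pickle
for n in('scene','top'):
    d=cap(n); cv2.imwrite(f'pics/{n}0.png',d['color']); pickle.dump(d,open(f'{n}0.pkl','wb'))
    for t in('leaf','cabinet','rack','bowl','glue','chuck_key'):
        print(n,t,[(round(r['conf'],2),np.round(r['point'],3).tolist()) for r in finder.boxes_of(n,t)][:4])
print(env.observe())
E
```

```text
pics
scene leaf [(0.68, [0.46, 0.172, 0.116])]
scene cabinet [(0.93, [0.495, -0.203, 0.116]), (0.92, [0.256, -0.317, 0.113]), (0.71, [0.529, -0.675, 0.125])]
scene rack [(0.67, [0.459, 0.146, 0.026])]
scene bowl [(0.77, [0.605, -0.452, 0.032])]
scene glue [(0.69, [0.61, 0.435, 0.062])]
scene chuck_key [(0.59, [0.792, 0.026, 0.009]), (0.42, [0.604, -0.447, 0.032])]
top leaf [(0.97, [0.441, 0.175, 0.143]), (0.64, [0.473, -0.198, 0.202])]
top cabinet [(0.74, [0.464, -0.191, 0.2]), (0.62, [0.242, -0.336, 0.201]), (0.59, [0.495, -0.635, 0.201])]
top rack []
top bowl [(0.7, [0.787, 0.039, 0.011]), (0.66, [0.625, -0.469, 0.027])]
top glue [(0.76, [0.598, 0.442, 0.086]), (0.19, [0.464, -0.198, 0.199])]
top chuck_key [(0.62, [0.787, 0.036, 0.011])]
{'time_s': 0.7, 'q': array([-8.19505431e+01,  2.18049847e+01,  7.43353201e+01,  1.52262927e-03,
        8.38590607e+01, -1.23341889e+01]), 'qvel': array([-0.05878615,  0.08146492, -0.19906565, -0.00374894,  0.02470916,
        0.00196417]), 'joint_efforts': array([ 2.06582394e-03, -4.48231316e+01, -2.31429201e+01,  4.10301084e-05,
        5.49854922e-04, -8.81316993e-06]), 'position': array([ 0.19158321, -0.51553044,  0.2226405 ]), 'tool_rot': array([[ 9.37382435e-01,  3.48301837e-01,  2.77125630e-05],
       [ 3.48301837e-01, -9.37382436e-01, -7.26374026e-06],
       [ 2.34472957e-05,  1.64612391e-05, -1.00000000e+00]]), 'ft_force': array([ 0.020172  ,  0.0498116 , -0.35797705]), 'wrist_torque': array([ 0.00891977,  0.00348735, -0.01784852]), 'grip_width': 0.08529006334257036}
```

View pics/scene0.png

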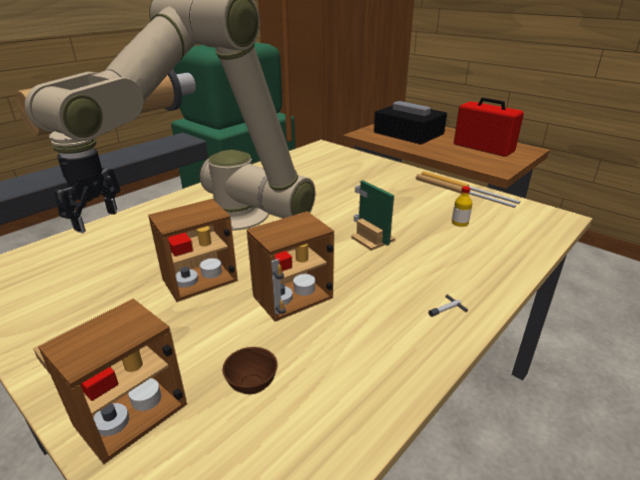

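View pics/top0.png

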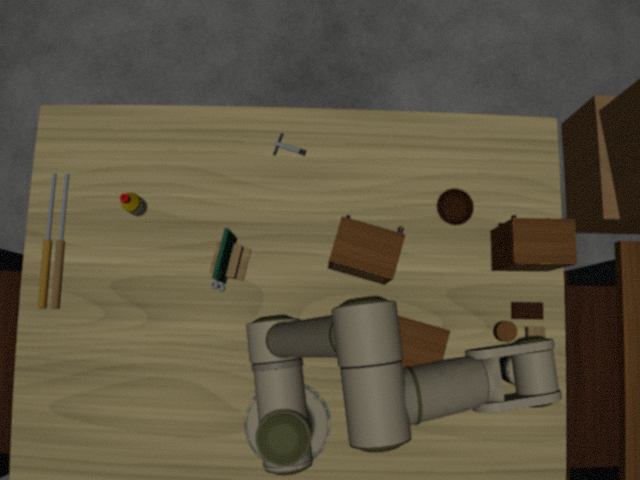

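Three cabinets show in the scene picture: around (290,262), (193,247) and (113,375), with y ≈ -0.20, -0.33 and -0.65. The one at (290,262) is farthest left and also shows the steel pin strip at (279,285). I'll confirm it in an enlarged crop and measure it.

```bash
python3 - <<'E'
from h import *
import pickle
s=pickle.load(open('scene0.pkl','rb'));t=pickle.load(open('top0.pkl','rb'))
a=cv2.resize(s['color'][200:330,235:345],None,fx=4,fy=4,interpolation=cv2.INTER_CUBIC)
b=cv2.resize(s['color'][170:260,340:400],None,fx=5,fy=5,interpolation=cv2.INTER_CUBIC)
c=cv2.resize(t['color'][200:300,200:270],None,fx=4,fy=4,interpolation=cv2.INTER_CUBIC)
w=np.zeros((520,800,3),np.uint8)
w[:520,:440]=a; w[:450,460:760]=b
cv2.imwrite('pics/crop1.png',w)
c2=cv2.resize(t['color'][200:300,320:410],None,fx=4,fy=4,interpolation=cv2.INTER_CUBIC)
cv2.imwrite('pics/crop2.png',np.hstack([c,c2]))
# cabinet top face from top cam
w=pts(t); u=np.zeros((480,640),bool);u[200:300,320:420]=1
m=u&(abs(w[...,2]-.2)<.006); 
r=cv2.minAreaRect(w[m][:,:2].astype(np.float32)*1000);print('cab top cam',m.sum(),r,cv2.boxPoints(r))
ws=pts(s)
u[:]=0;u[200:330,235:345]=1
m=u&(abs(ws[...,2]-.2)<.005);r=cv2.minAreaRect(ws[m][:,:2].astype(np.float32)*1000);print('cab scene',m.sum(),r,cv2.boxPoints(r))
for nm,d,W in(('top',t,w),('scene',s,ws)):
    hsv=cv2.cvtColor(d['color'],cv2.COLOR_BGR2HSV)
    g=(hsv[...,0]>65)&(hsv[...,0]<100)&(hsv[...,1]>90)&(W[...,2]>.03)&(W[...,2]<.25)&(abs(W[...,0]-.45)<.12)&(abs(W[...,1]-.18)<.12)
    P=W[g];print(nm,g.sum(),P.min(0),P.max(0),np.percentile(P[:,2],[5,50,95]))
    if nm=='top': P=P[P[:,2]>P[:,2].max()-.008]
    print(len(P)); r=cv2.minAreaRect(P[:,:2].astype(np.float32)*1000);print(r,cv2.boxPoints(r)); 
    c=P.mean(0);uu,ss,vt=np.linalg.svd(P-c,full_matrices=0);print(c,vt,ss/np.sqrt(len(P)))
E
```

```text
cab top cam 2946 ((474.458984375, -196.19207763671875), (170.05123901367188, 121.23375701904297), 75.26475524902344) [[ 394.20917 -263.00323]
 [ 511.45575 -293.83942]
 [ 554.7088  -129.38092]
 [ 437.46222  -98.54474]]
cab scene 1930 ((476.3223876953125, -198.25918579101562), (170.8689727783203, 124.88681030273438), 75.30765533447266) [[ 394.25214 -265.06268]
 [ 515.05536 -296.73755]
 [ 558.39264 -131.45569]
 [ 437.58942  -99.78082]]
top 327 [0.38860434 0.16259439 0.05041225] [0.51460892 0.19343697 0.18464213] [0.0905418  0.17261057 0.18054131]
83
((451.578125, 176.76625061035156), (10.724130630493164, 128.6258544921875), 79.37189483642578) [[387.37952 183.35764]
 [513.7988  159.6347 ]
 [515.77673 170.17487]
 [389.35742 193.8978 ]]
[0.45204013 0.17674784 0.17903432] [[-0.98133244  0.19225311  0.00503749]
 [-0.18574256 -0.95424092  0.23435864]
 [ 0.04986316  0.22904806  0.97213716]] [0.03665458 0.00279675 0.00174712]
scene 1146 [0.39225515 0.15385196 0.03008178] [0.52193864 0.18993824 0.1798455 ] [0.06237135 0.11989891 0.17642444]
1146
((457.359619140625, 172.15611267089844), (15.563620567321777, 133.01681518554688), 77.5704345703125) [[390.73514 178.87192]
 [520.6342  150.24149]
 [523.98413 165.4403 ]
 [394.08502 194.07074]]
[0.46616676 0.16880258 0.11965428] [[ 0.66445995 -0.13465397 -0.7350927 ]
 [ 0.72239135 -0.13622653  0.67793294]
 [ 0.19142549  0.9814839  -0.00675579]] [0.03969708 0.03584869 0.00225609]
```

View pics/crop1.png

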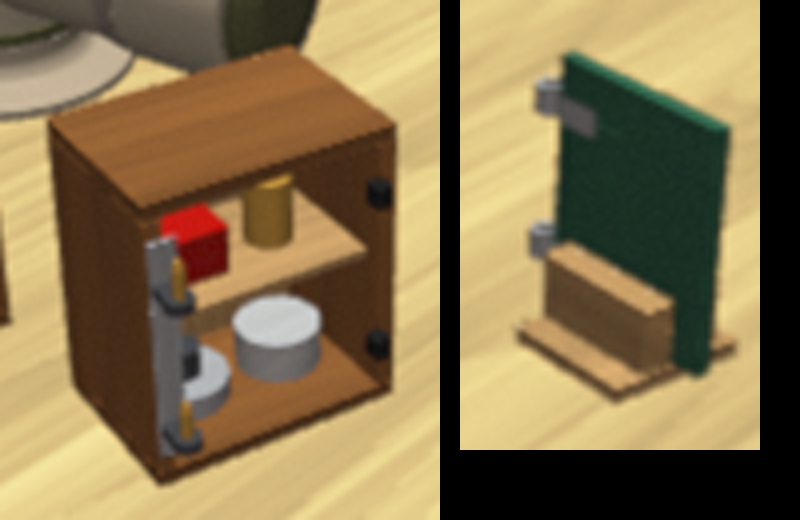

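View pics/crop2.png

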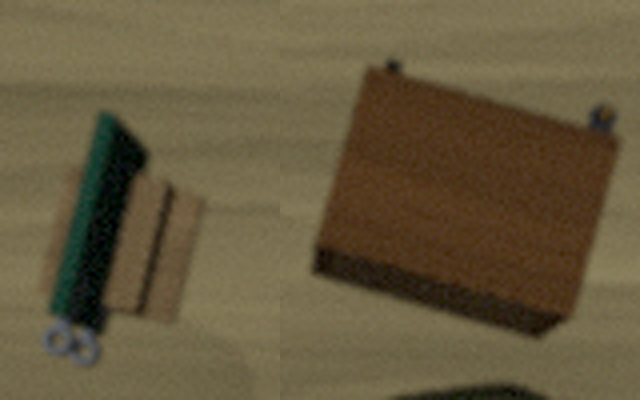

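The crop confirms it: the cabinet at (290,262) has the strip and two brass pins on its front edge, plus the black stops. The door stands in the rack with its knuckles at the end nearest the robot, so it's already close to the 90°-open orientation. Next I'll refine the door pose with a silhouette fit and locate the pin tips.

```bash
cat > fit.py <<'E'
from h import *
import pickle
from scipy.optimize import minimize
def leafcorn(x,y,yaw,z0):
    # yaw: angle of leaf -y dir
    d=np.array([np.cos(yaw),np.sin(yaw)]);n=np.array([-d[1],d[0]])
    return np.array([[*(np.array([x,y])+t*d+s*n),z] for t in(.014,.15) for s in(-.006,.006) for z in(z0,z0+.165)])
def hullmask(d,C,k=4,roi=None):
    x0,y0,x1,y1=roi; p=(proj(d,C)-[x0-.5,y0-.5])*k
    m=np.zeros(((y1-y0)*k,(x1-x0)*k),np.uint8)
    cv2.fillConvexPoly(m,cv2.convexHull(np.round(p*16).astype(np.int32)),1,shift=4); return m
E
python3 - <<'E'
from fit import *
s=pickle.load(open('scene0.pkl','rb'));t=pickle.load(open('top0.pkl','rb'))
for d in(s,t): print(K(d)[0,0],d['dist_coeffs'],np.round(d['cam_to_world'],3).tolist())
# green profile: only above z rails -> compare scene mask in upper region
def gmask(d,roi):
    x0,y0,x1,y1=roi; hsv=cv2.cvtColor(cv2.resize(d['color'][y0:y1,x0:x1],None,fx=4,fy=4,interpolation=cv2.INTER_CUBIC),cv2.COLOR_BGR2HSV)
    return ((hsv[...,0]>62)&(hsv[...,0]<102)&(hsv[...,1]>85)).astype(np.uint8)
rs=(335,170,405,232);rt=(200,220,262,300)
ms=gmask(s,rs);mt=gmask(t,rt)
cv2.imwrite('pics/mask.png',np.hstack([255*ms,np.zeros((248,20),np.uint8),255*mt[:248]]))
# ignore rack-covered zone & shadow: compare only where scene mask hull above rails
def cost(p,v=0,use=(1,1)):
    C=leafcorn(p[0]/1000,p[1]/1000,np.radians(p[2]),.012)
    a=hullmask(s,C,4,rs); 
    # visible z>0.06 portion
    C2=C.copy(); C2[C2[:,2]<.05,2]=.062
    b=hullmask(s,C2,4,rs); low=(a==1)&(b==0)
    e1=((b!=ms)&~low).sum()
    top=C[C[:,2]>.1]
    c=hullmask(t,C,4,rt); e2=(c!=mt).sum()
    return use[0]*e1+use[1]*e2
from scipy.optimize import differential_evolution as DE
for use in((1,1),(1,0),(0,1)):
    r=DE(lambda p:cost(p,use=use),[(360,400),(175,205),(-15,-7)],seed=1,maxiter=60,tol=1e-4);print(use,r.x,r.fun,ms.sum(),mt.sum())
P=cv2.resize(s['color'][245:330,262:302],None,fx=10,fy=10,interpolation=cv2.INTER_CUBIC)[:600]
Q=cv2.resize(t['color'][205:245,340:410],None,fx=8,fy=8,interpolation=cv2.INTER_CUBIC)
cv2.imwrite('pics/pinS.png',cv2.resize(s['color'][250:325,262:302],None,fx=8,fy=8,interpolation=cv2.INTER_CUBIC));cv2.imwrite('pics/pinT.png',np.clip(Q*1.8,0,255))
E
```

```text
457.4171627356068 [-0.01019642  0.          0.          0.          0.        ] [[0.744, 0.349, -0.57, 1.159], [0.668, -0.386, 0.636, -0.847], [0.002, -0.854, -0.52, 0.725], [0.0, 0.0, 0.0, 1.0]]
567.3198776571388 [-0.11678435  0.          0.          0.          0.        ] [[0.023, -0.99, 0.141, 0.272], [-1.0, -0.025, -0.015, -0.08], [0.018, -0.141, -0.99, 1.62], [0.0, 0.0, 0.0, 1.0]]
(1, 1) [371.64044098 200.89480323 -14.99723749] 9552.0 17755 6077
(1, 0) [372.4056519  199.06638245 -14.99766314] 2064.0 17755 6077
(0, 1) [373.93764801 190.50470172  -7.00763342] 7059.0 17755 6077[ WARN:0@10.074] global loadsave.cpp:1063 imwrite_ Unsupported depth image for selected encoder is fallbacked to CV_8U.
```

View pics/mask.png

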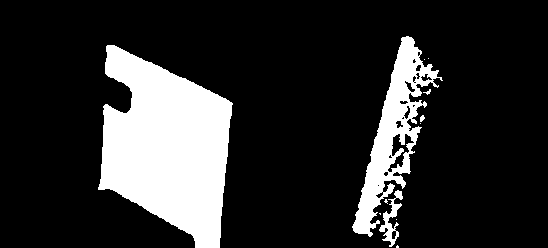

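View pics/pinS.png

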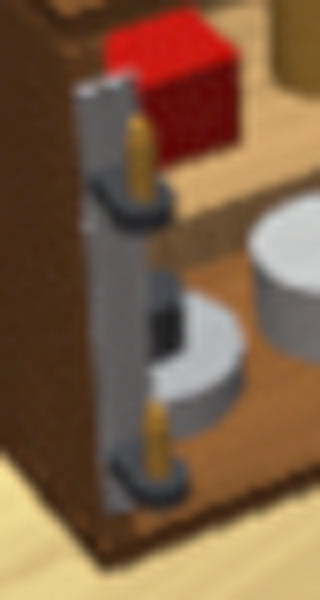

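View pics/pinT.png

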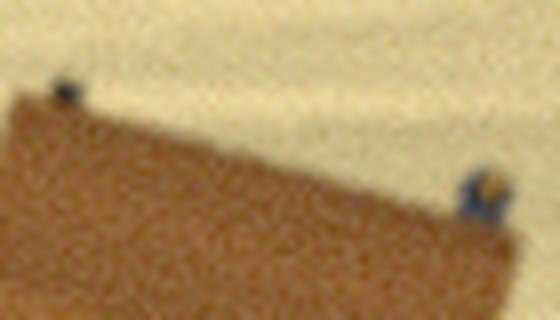

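```bash
cat >> h.py <<'E'
def ray(d,uv,z):
    n=cv2.undistortPoints(np.array([[uv]],float),K(d),np.array(d['dist_coeffs']))[0,0]
    T=np.array(d['cam_to_world']);v=T[:3,:3]@[n[0],n[1],1];o=T[:3,3];return o+v*(z-o[2])/v[2]
E
python3 - <<'E'
from fit import *
s=pickle.load(open('scene0.pkl','rb'));t=pickle.load(open('top0.pkl','rb'))
print('up S',ray(s,(278.8,264.2),.172),'low S',ray(s,(280.9,300.1),.074),'up T',ray(t,(401.2,227.8),.172))
# brass masks
for nm,d,roi in(('s',s,(262,250,302,325)),('t',t,(390,215,410,240))):
    x0,y0,x1,y1=roi;c=d['color'][y0:y1,x0:x1];h=cv2.cvtColor(c,cv2.COLOR_BGR2HSV)
    if nm=='t':
        print(h[10:18,7:16].tolist() if 0 else '')
# overlay
def ov(d,roi,poses,f,nm):
    x0,y0,x1,y1=roi; im=cv2.resize(d['color'][y0:y1,x0:x1],None,fx=f,fy=f,interpolation=cv2.INTER_CUBIC)
    im=np.clip(im*1.3,0,255).astype(np.uint8)
    for (x,y,a),col in poses:
        C=leafcorn(x,y,np.radians(a),.012);p=((proj(d,C)-[x0-.5,y0-.5])*f).astype(int)
        for i,j in((0,1),(2,3),(4,5),(6,7),(0,2),(1,3),(4,6),(5,7),(1,5),(3,7),(0,4),(2,6)): cv2.line(im,tuple(p[i].tolist()),tuple(p[j].tolist()),col,1)
    return im
po=[((.3756,.191,-11.05),(0,0,255))]
a=ov(s,(335,165,410,265),po,6,'');b=ov(t,(200,220,262,300),po,6,'')
w=np.zeros((600,450+372,3),np.uint8);w[:600,:450]=a;w[:480,450:]=b;cv2.imwrite('pics/ov1.png',w[:, :800])
E
```

```text
up S [ 0.53159532 -0.2880936   0.172     ] low S [ 0.53260857 -0.28879458  0.074     ] up T [ 0.53019332 -0.28710012  0.172     ]
```

View pics/ov1.png

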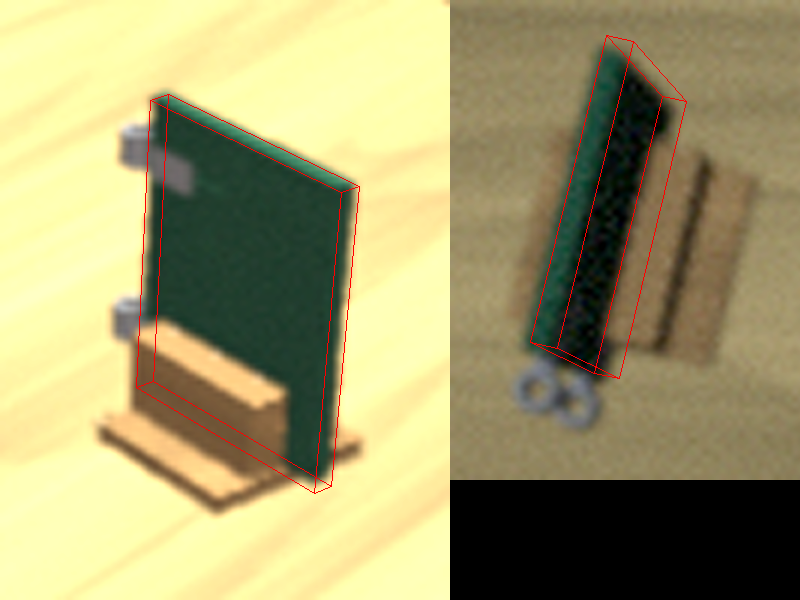

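```bash
python3 - <<'E'
from fit import *
s=pickle.load(open('scene0.pkl','rb'));t=pickle.load(open('top0.pkl','rb'))
print(ray(t,(214.6,284.1),.152),ray(t,(220.8,286.9),.052))
# scene knuckle top centres approx
print(ray(s,(335+136/6-.4,165+131/6-.4),.152),ray(s,(335+128/6-.4,165+304/6-.4),.052))
def gm(d,roi,lo):
    x0,y0,x1,y1=roi; c=cv2.resize(d['color'][y0:y1,x0:x1],None,fx=4,fy=4,interpolation=cv2.INTER_CUBIC);hsv=cv2.cvtColor(c,cv2.COLOR_BGR2HSV)
    return ((hsv[...,0]>62)&(hsv[...,0]<102)&(hsv[...,1]>85)&(hsv[...,2]>lo)).astype(np.uint8)
rs=(335,170,405,232);rt=(200,220,262,300)
ms=gm(s,rs,0);mt=gm(t,rt,36)
print(mt.sum(),ms.sum())
def cost(p,use):
    C=leafcorn(p[0]/1000,p[1]/1000,np.radians(p[2]),.012); e=0
    if use[0]:
        a=hullmask(s,C,4,rs);C2=C.copy();C2[C2[:,2]<.05,2]=.065
        b=hullmask(s,C2,4,rs);low=((a==1)&(b==0)); low[180:]=1
        e+=((b!=ms)&~low).sum()
    if use[1]: e+=(hullmask(t,C[C[:,2]>.1],4,rt)!=mt).sum()
    return e
from scipy.optimize import differential_evolution as DE
for use in((1,1),(1,0),(0,1)):
    r=DE(lambda p:cost(p,use),[(360,400),(175,205),(-18,-5)],seed=1,maxiter=60,tol=1e-4);print(use,r.x,r.fun)
E
```

```text
[0.37322964 0.19362105 0.152     ] [0.37284586 0.19466332 0.052     ]
[0.372562   0.19295948 0.152     ] [0.37213779 0.1934061  0.052     ]
2971 17755
(1, 1) [377.79581477 196.55131817 -14.17152953] 3136.0
(1, 0) [378.69090342 198.70141638 -17.9966919 ] 1196.0
(0, 1) [372.22996739 195.19939832 -12.51383361] 1126.0
```

>>> {"name": "play_rows", "arguments": {
  "commands": [
    {"z":-0.025,"rz":0.138,"grip":-1},
    {"z":-0.025,"rz":0.138},
    {"z":-0.025,"rz":0.138},
    {"z":-0.025,"rz":0.138},
    {"x":0.0075,"y":-0.045},
    {"x":0.0075,"y":-0.045},
    {"x":0.0075,"y":-0.045},
    {"x":0.0075,"y":-0.045},
    {"x":0.0075,"y":-0.045},
    {"x":0.0075,"y":-0.045},
    {"x":0.0075,"y":-0.045},
    {"x":0.0075,"y":-0.045}
  ]
}}

```text
invalid input at $.commands[0]: expected keys grip, x, y, z, rx, ry, rz
```

>>> {"name": "play_rows", "arguments": {
  "commands": [
    {"x":0.0075,"y":-0.045},
    {"x":0.0075,"y":-0.045},
    {"x":0.0075,"y":-0.045},
    {"x":0.0075,"y":-0.045},
    {"x":0.0075,"y":-0.045},
    {"x":0.0075,"y":-0.045},
    {"x":0.0075,"y":-0.045},
    {"x":0.0075,"y":-0.045},
    {}
  ]
}}

```text
invalid input at $.commands[0]: expected keys grip, x, y, z, rx, ry, rz
```

```bash
cat >> h.py <<'E'
def delta(xyz,yang):
    # print needed shift in tool axes and rz, target tool-y angle deg, tool down
    o=env.observe();R=np.array(o['tool_rot']);p=np.array(o['position'])
    a=np.radians(yang);y=np.array([np.cos(a),np.sin(a),0]);z=np.array([0,0,-1.]);Rt=np.stack([np.cross(y,z),y,z],1)
    rv=cv2.Rodrigues(R.T@Rt)[0].ravel()
    print('t',o['time_s'],'pos',p.round(4),'yang',np.degrees(np.arctan2(R[1,1],R[0,1])).round(2),'shift',(R.T@(np.array(xyz)-p)).round(4),'rot',rv.round(4),'F',np.round(o['ft_force'],2),'w',round(o['grip_width'],4),'q',np.round(o['q'],1))
E
python3 - <<'E'
from h import *
delta([.4531,.1778,.25],-101.2)
t=cap('top');cv2.imwrite('pics/top1.png',t['color'])
E
```

```text
t 0.7 pos [ 0.1916 -0.5155  0.2226] yang -69.62 shift [ 0.4866 -0.5588 -0.0274] rot [ 0.     -0.      0.5512] F [ 0.02  0.05 -0.36] w 0.0853 q [-82.   21.8  74.3   0.   83.9 -12.3]
```

All seven keys are required in every row.

>>> {"name": "play_rows", "arguments": {
  "commands": [
    {"grip":-1,"x":0,"y":0,"z":-0.025,"rx":0,"ry":0,"rz":0.138},
    {"grip":-1,"x":0,"y":0,"z":-0.025,"rx":0,"ry":0,"rz":0.138},
    {"grip":-1,"x":0,"y":0,"z":-0.025,"rx":0,"ry":0,"rz":0.138},
    {"grip":-1,"x":0,"y":0,"z":-0.025,"rx":0,"ry":0,"rz":0.138},
    {"grip":-1,"x":0.0075,"y":-0.045,"z":0,"rx":0,"ry":0,"rz":0},
    {"grip":-1,"x":0.0075,"y":-0.045,"z":0,"rx":0,"ry":0,"rz":0},
    {"grip":-1,"x":0.0075,"y":-0.045,"z":0,"rx":0,"ry":0,"rz":0},
    {"grip":-1,"x":0.0075,"y":-0.045,"z":0,"rx":0,"ry":0,"rz":0},
    {"grip":-1,"x":0.0075,"y":-0.045,"z":0,"rx":0,"ry":0,"rz":0},
    {"grip":-1,"x":0.0075,"y":-0.045,"z":0,"rx":0,"ry":0,"rz":0},
    {"grip":-1,"x":0.0075,"y":-0.045,"z":0,"rx":0,"ry":0,"rz":0},
    {"grip":-1,"x":0.0075,"y":-0.045,"z":0,"rx":0,"ry":0,"rz":0}
  ]
}}

```text
time_s: 2.25
position: [0.3208, -0.1727, 0.3228]
tool_rot: [[0.981, -0.195, 0.0], [-0.195, -0.981, -0.0], [0.001, 0.0, -1.0]]
ft_force: [0.5, -0.4, -0.2]
grip_width: 0.085
```

>>> {"name": "play_rows", "arguments": {
  "commands": [
    {"grip":-1,"x":0.0075,"y":-0.045,"z":0,"rx":0,"ry":0,"rz":0},
    {"grip":-1,"x":0.0075,"y":-0.045,"z":0,"rx":0,"ry":0,"rz":0},
    {"grip":-1,"x":0.0075,"y":-0.045,"z":0,"rx":0,"ry":0,"rz":0},
    {"grip":-1,"x":0.0075,"y":-0.045,"z":0,"rx":0,"ry":0,"rz":0},
    {"grip":-1,"x":0.0075,"y":-0.045,"z":0,"rx":0,"ry":0,"rz":0},
    {"grip":-1,"x":0.0075,"y":-0.045,"z":0,"rx":0,"ry":0,"rz":0},
    {"grip":-1,"x":0.0075,"y":-0.045,"z":0,"rx":0,"ry":0,"rz":0},
    {"grip":-1,"x":0.0075,"y":-0.045,"z":0,"rx":0,"ry":0,"rz":0},
    {"grip":-1,"x":0,"y":0,"z":0,"rx":0,"ry":0,"rz":0}
  ]
}}

```text
time_s: 3.38
position: [0.4499, 0.1693, 0.3221]
tool_rot: [[0.982, -0.191, -0.001], [-0.191, -0.982, 0.0], [-0.001, -0.0, -1.0]]
ft_force: [0.2, -0.4, 1.0]
grip_width: 0.0856
```

```bash
python3 - <<'E'
from h import *
delta([.4531,.1778,.16],-101.2)
E
```

```text
t 3.375 pos [0.4499 0.1693 0.3221] yang -101.04 shift [ 0.0016 -0.0089  0.1621] rot [-0.      0.0008  0.0028] F [ 0.19 -0.44  1.02] w 0.0856 q [  6.5  11.5  72.9   0.   95.7 107.5]
```

>>> {"name": "play_rows", "arguments": {
  "commands": [
    {"grip":-1,"x":0.0016,"y":-0.009,"z":0.03,"rx":0,"ry":0,"rz":0.003},
    {"grip":-1,"x":0,"y":0,"z":0.04,"rx":0,"ry":0,"rz":0},
    {"grip":-1,"x":0,"y":0,"z":0.04,"rx":0,"ry":0,"rz":0},
    {"grip":-1,"x":0,"y":0,"z":0.03,"rx":0,"ry":0,"rz":0},
    {"grip":-1,"x":0,"y":0,"z":0.022,"rx":0,"ry":0,"rz":0},
    {"grip":-1,"x":0,"y":0,"z":0,"rx":0,"ry":0,"rz":0}
  ]
}}

```text
time_s: 4.12
position: [0.4522, 0.175, 0.1598]
tool_rot: [[0.98, -0.199, -0.003], [-0.199, -0.98, -0.001], [-0.003, 0.001, -1.0]]
ft_force: [-0.5, -0.1, -0.2]
grip_width: 0.0852
```

```bash
python3 - <<'E'
from h import *
delta([.4531,.1778,.16],-101.2)
s=cap('scene')
cv2.imwrite('pics/s2.png',cv2.resize(s['color'][120:270,320:440],None,fx=4,fy=4,interpolation=cv2.INTER_CUBIC))
E
```

```text
t 4.125 pos [0.4522 0.175  0.1598] yang -101.46 shift [ 0.0003 -0.0029 -0.0002] rot [ 0.001   0.0027 -0.0045] F [-0.5  -0.11 -0.25] w 0.0852 q [  7.1  18.9  90.3  -0.   71.  108.6]
```

View pics/s2.png

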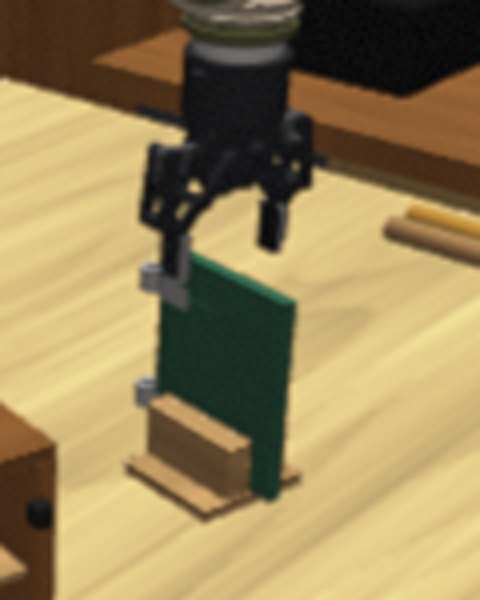

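The fingers straddle the panel: the near finger shows at (175,255) and the far one at (272,225) in the crop. I'll apply a small y correction and close.

>>> {"name": "play_rows", "arguments": {
  "commands": [
    {"grip":-1,"x":0,"y":-0.0025,"z":0,"rx":0,"ry":0,"rz":-0.003},
    {"grip":0,"x":0,"y":0,"z":0,"rx":0,"ry":0,"rz":0},
    {"grip":1,"x":0,"y":0,"z":0,"rx":0,"ry":0,"rz":0},
    {"grip":1,"x":0,"y":0,"z":0,"rx":0,"ry":0,"rz":0},
    {"grip":1,"x":0,"y":0,"z":0,"rx":0,"ry":0,"rz":0},
    {"grip":1,"x":0,"y":0,"z":0,"rx":0,"ry":0,"rz":0},
    {"grip":1,"x":0,"y":0,"z":0,"rx":0,"ry":0,"rz":0},
    {"grip":1,"x":0,"y":0,"z":0,"rx":0,"ry":0,"rz":0}
  ],
  "squeeze": 60
}}

```text
time_s: 5.18
position: [0.4535, 0.1782, 0.1609]
tool_rot: [[0.981, -0.195, 0.0], [-0.195, -0.981, 0.0], [0.0, -0.0, -1.0]]
ft_force: [-1.9, -0.1, 5.5]
grip_width: 0.0096
```

```bash
python3 - <<'E'
from h import *
delta([.4531,.1778,.23],-101.2)
E
```

```text
t 5.175 pos [0.4535 0.1782 0.1609] yang -101.24 shift [-0.0003  0.0005 -0.0691] rot [-0.0001 -0.0005 -0.0007] F [-1.87 -0.12  5.5 ] w 0.0096 q [  7.5  18.9  90.   -0.   71.1 108.7]
```

>>> {"name": "play_rows", "arguments": {
  "commands": [
    {"grip":1,"x":0,"y":0,"z":-0.005,"rx":0,"ry":0,"rz":0},
    {"grip":1,"x":0,"y":0,"z":-0.01,"rx":0,"ry":0,"rz":0},
    {"grip":1,"x":0,"y":0,"z":-0.015,"rx":0,"ry":0,"rz":0},
    {"grip":1,"x":0,"y":0,"z":-0.015,"rx":0,"ry":0,"rz":0},
    {"grip":1,"x":0,"y":0,"z":-0.015,"rx":0,"ry":0,"rz":0},
    {"grip":1,"x":0,"y":0,"z":-0.015,"rx":0,"ry":0,"rz":0},
    {"grip":1,"x":0,"y":0,"z":0,"rx":0,"ry":0,"rz":0},
    {"grip":1,"x":0,"y":0,"z":0,"rx":0,"ry":0,"rz":0}
  ]
}}

```text
time_s: 6.18
position: [0.4531, 0.1782, 0.2351]
tool_rot: [[0.981, -0.195, -0.001], [-0.195, -0.981, -0.0], [-0.001, 0.0, -1.0]]
ft_force: [0.2, -0.5, -4.6]
grip_width: 0.0095
```

```bash
python3 - <<'E'
from h import *
import pickle
delta([.68,-.02,.235],-104.75)
for n in('scene','top'):
    d=cap(n);pickle.dump(d,open(n+'3.pkl','wb'));im=d['color']
    c=im[120:270,320:440] if n=='scene' else im[200:320,190:310]
    cv2.imwrite(f'pics/{n}3.png',cv2.resize(c,None,fx=4,fy=4,interpolation=cv2.INTER_CUBIC))
E
```

```text
t 6.175 pos [0.4531 0.1782 0.2351] yang -101.24 shift [ 2.612e-01  1.501e-01 -2.000e-04] rot [0.0004 0.0011 0.0612] F [ 0.18 -0.47 -4.58] w 0.0095 q [  7.5  14.9  82.5  -0.   82.6 108.7]
```

View pics/scene3.png

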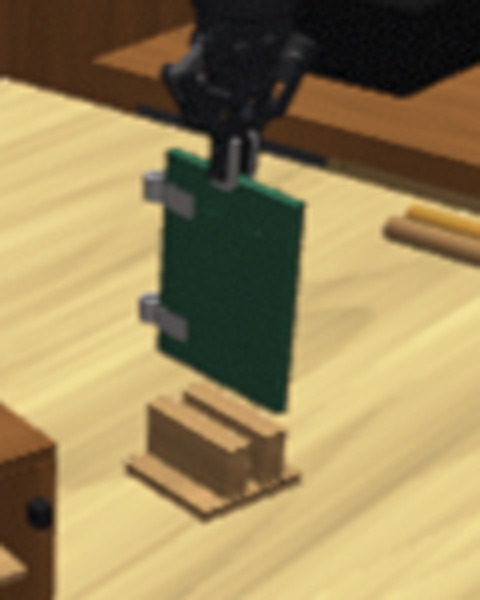

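View pics/top3.png

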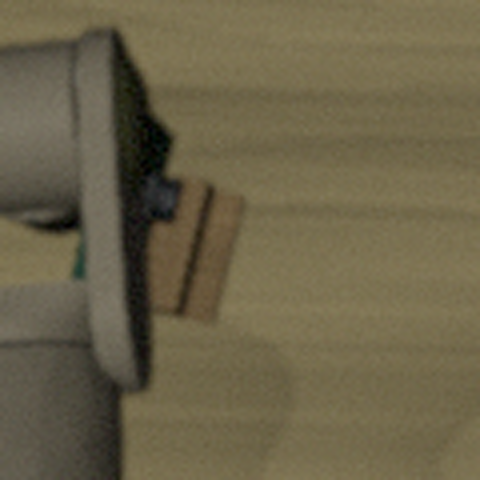

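The door is held squarely, with both knuckles clear of the rack. Next I'll carry it around the front of the cabinet.

>>> {"name": "play_rows", "arguments": {
  "commands": [
    {"grip":1,"x":0,"y":0,"z":0,"rx":0,"ry":0,"rz":0.03},
    {"grip":1,"x":0.015,"y":0.007,"z":0,"rx":0,"ry":0,"rz":0.031},
    {"grip":1,"x":0.0335,"y":0.0168,"z":0,"rx":0,"ry":0,"rz":0},
    {"grip":1,"x":0.0335,"y":0.0168,"z":0,"rx":0,"ry":0,"rz":0},
    {"grip":1,"x":0.0335,"y":0.0168,"z":0,"rx":0,"ry":0,"rz":0},
    {"grip":1,"x":0.0335,"y":0.0168,"z":0,"rx":0,"ry":0,"rz":0},
    {"grip":1,"x":0.0335,"y":0.0168,"z":0,"rx":0,"ry":0,"rz":0},
    {"grip":1,"x":0.0335,"y":0.0168,"z":0,"rx":0,"ry":0,"rz":0},
    {"grip":1,"x":0.0335,"y":0.0168,"z":0,"rx":0,"ry":0,"rz":0},
    {"grip":1,"x":0.019,"y":0.01,"z":0,"rx":0,"ry":0,"rz":0},
    {"grip":1,"x":0,"y":0,"z":0,"rx":0,"ry":0,"rz":0}
  ]
}}

```text
time_s: 7.65
position: [0.6802, -0.022, 0.2341]
tool_rot: [[0.966, -0.257, -0.001], [-0.257, -0.966, -0.0], [-0.001, 0.0, -1.0]]
ft_force: [-0.3, 0.9, -2.7]
grip_width: 0.0099
```

```bash
python3 - <<'E'
from h import *
delta([.68,-.22,.235],-104.75)
E
```

```text
t 7.65 pos [ 0.6802 -0.022   0.2341] yang -104.91 shift [ 0.0508  0.1913 -0.0009] rot [ 0.0004  0.0013 -0.0028] F [-0.32  0.85 -2.68] w 0.0099 q [-11.8  35.4  48.8  -0.   95.8  93.1]
```

>>> {"name": "play_rows", "arguments": {
  "commands": [
    {"grip":1,"x":0.0085,"y":0.02,"z":-0.001,"rx":0,"ry":0,"rz":0},
    {"grip":1,"x":0.0085,"y":0.035,"z":0,"rx":0,"ry":0,"rz":0},
    {"grip":1,"x":0.0085,"y":0.035,"z":0,"rx":0,"ry":0,"rz":0},
    {"grip":1,"x":0.0085,"y":0.035,"z":0,"rx":0,"ry":0,"rz":0},
    {"grip":1,"x":0.0085,"y":0.035,"z":0,"rx":0,"ry":0,"rz":0},
    {"grip":1,"x":0.0085,"y":0.033,"z":0,"rx":0,"ry":0,"rz":0},
    {"grip":1,"x":-0.0035,"y":0.03,"z":0,"rx":0,"ry":0,"rz":0},
    {"grip":1,"x":-0.0035,"y":0.03,"z":0,"rx":0,"ry":0,"rz":0},
    {"grip":1,"x":-0.0035,"y":0.026,"z":0,"rx":0,"ry":0,"rz":0},
    {"grip":1,"x":-0.0035,"y":0.015,"z":0,"rx":0,"ry":0,"rz":0},
    {"grip":1,"x":0,"y":0,"z":0,"rx":0,"ry":0,"rz":0},
    {"grip":1,"x":0,"y":0,"z":0,"rx":0,"ry":0,"rz":0}
  ]
}}

```text
time_s: 9.15
position: [0.6406, -0.3127, 0.2367]
tool_rot: [[0.967, -0.253, 0.0], [-0.253, -0.967, 0.0], [0.0, -0.0, -1.0]]
ft_force: [0.2, 0.4, -4.7]
grip_width: 0.0096
```

```bash
python3 - <<'E'
from h import *
import pickle
delta([.611,-.309,.235],-104.75)
for n in('scene','top'):
    d=cap(n);pickle.dump(d,open(n+'4.pkl','wb'));im=d['color']
    c=im[180:330,230:370] if n=='scene' else im[160:280,330:470]
    cv2.imwrite(f'pics/{n}4.png',cv2.resize(c,None,fx=4,fy=4,interpolation=cv2.INTER_CUBIC))
E
```

```text
t 9.15 pos [ 0.6406 -0.3127  0.2367] yang -104.68 shift [-0.0295  0.0039  0.0017] rot [-0.0004 -0.0001  0.0012] F [ 0.23  0.44 -4.67] w 0.0096 q [-35.5  39.3  41.1   0.   99.6  69.2]
```

View pics/scene4.png

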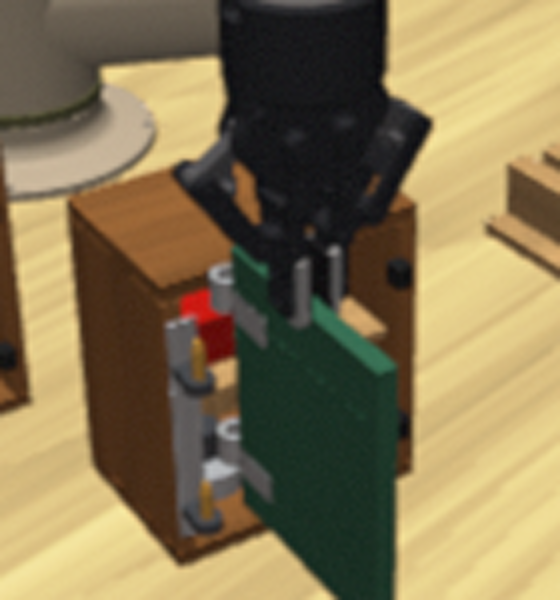

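View pics/top4.png

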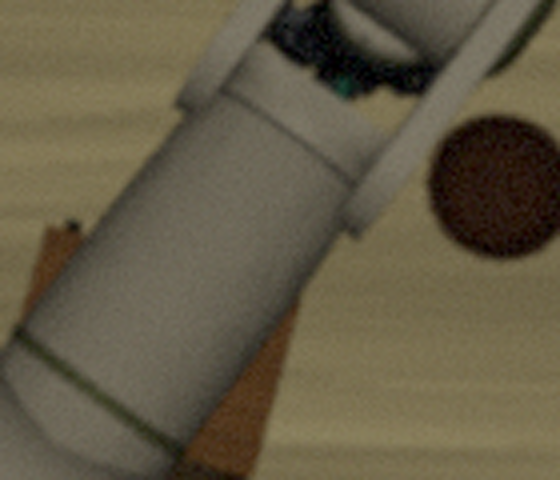

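```bash
python3 - <<'E'
from h import *
import pickle
s=pickle.load(open('scene4.pkl','rb'))
print(ray(s,(285.6,247.1),.2277),ray(s,(287.85,286.35),.1277))
print('pins',ray(s,(230+198/4-.4,180+341/4-.4),.172),ray(s,(230+207/4-.4,180+485/4-.4),.074))
x0,y0=276,236
a=cv2.resize(s['color'][y0:y0+60,x0-6:x0+34],None,fx=12,fy=12,interpolation=cv2.INTER_CUBIC)[:600]
b=cv2.resize(s['color'][258:318,265:305],None,fx=10,fy=10,interpolation=cv2.INTER_CUBIC)
a=cv2.resize(s['color'][236:296,270:310],None,fx=10,fy=10,interpolation=cv2.INTER_CUBIC)
cv2.imwrite('pics/kn4.png',np.hstack([a,b]))
E
```

```text
[ 0.55830287 -0.29030864  0.2277    ] [ 0.56024239 -0.29080662  0.1277    ]
pins [ 0.53395069 -0.28942745  0.172     ] [ 0.53538606 -0.2900268   0.074     ]
```

View pics/kn4.png

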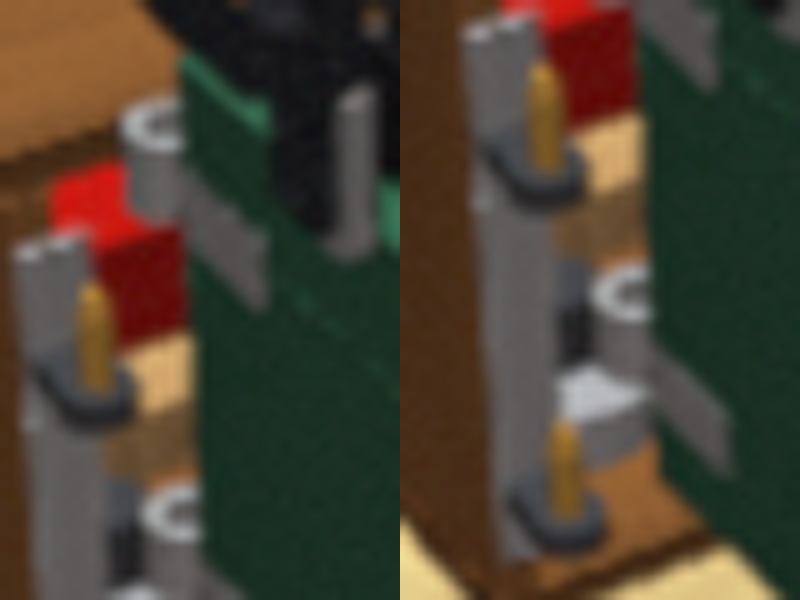

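```bash
python3 - <<'E'
from h import *
import pickle
s=pickle.load(open('scene4.pkl','rb'))
k1,k2=ray(s,(286.5,248.15),.2277),ray(s,(288.75,287.05),.1277)
p1,p2=ray(s,(278.85,264.4),.172),ray(s,(280.85,300.1),.074)
print(k1,k2,p1,p2)
for dz in(.0,): 
  d=(p1+p2)/2-(k1+k2)/2; x=np.array([.9673,-.2535]);y=np.array([-.2535,-.9673]);print(d[:2]@x,d[:2]@y, (p1-k1)[:2]@x,(p1-k1)[:2]@y,(p2-k2)[:2]@x,(p2-k2)[:2]@y)
# image sensitivity
b=np.array([.5315,-.288,.172]);p0=proj(s,b)[0]
for v in(x,y): print(proj(s,b+np.array([*v,0])*.01)[0]-p0)
print(proj(s,b+[0,0,.01])[0]-p0)
# model-drawn predicted centers
h=np.array([.6406,-.3127])-.0823*x
print(h,proj(s,[*h,.2277]),proj(s,[*h,.1277]))
E
```

```text
[ 0.56270602 -0.29198554  0.2277    ] [ 0.56355746 -0.29129841  0.1277    ] [ 0.53225255 -0.28856662  0.172     ] [ 0.53252336 -0.28887153  0.074     ]
-0.03047941847281959 0.004966225253868613 -0.030324337942392754 0.00441282874913247 -0.03063449900324643 0.005519621758604755
[2.22457671 2.12691125]
[-4.038407    1.38927895]
[-0.21697521 -3.83569867]
[ 0.56099121 -0.29183695] [[285.9747237  247.83389843]] [[287.75353789 286.69233773]]
```

>>> {"name": "play_rows", "arguments": {
  "commands": [
    {"grip":1,"x":-0.01,"y":0.0048,"z":0,"rx":0,"ry":0,"rz":0},
    {"grip":1,"x":-0.01,"y":0,"z":0,"rx":0,"ry":0,"rz":0},
    {"grip":1,"x":-0.01,"y":0,"z":0,"rx":0,"ry":0,"rz":0},
    {"grip":1,"x":0,"y":0,"z":0.009,"rx":0,"ry":0,"rz":0},
    {"grip":1,"x":0,"y":0,"z":0.009,"rx":0,"ry":0,"rz":0},
    {"grip":1,"x":0,"y":0,"z":0.009,"rx":0,"ry":0,"rz":0},
    {"grip":1,"x":0,"y":0,"z":0,"rx":0,"ry":0,"rz":0},
    {"grip":1,"x":0,"y":0,"z":0,"rx":0,"ry":0,"rz":0}
  ]
}}

```text
time_s: 10.25
position: [0.6102, -0.3107, 0.2097]
tool_rot: [[0.967, -0.254, 0.0], [-0.254, -0.967, -0.0], [0.0, 0.0, -1.0]]
ft_force: [-0.1, -0.3, -3.7]
grip_width: 0.01
```

```bash
python3 - <<'E'
from h import *
import pickle
delta([.611,-.309,.235],-104.75)
d=cap('scene');pickle.dump(d,open('scene5.pkl','wb'));s=d['color']
a=cv2.resize(s[236:312,256:316],None,fx=8,fy=8,interpolation=cv2.INTER_CUBIC)
cv2.imwrite('pics/kn5.png',a[:600])
E
```

```text
t 10.25 pos [ 0.6102 -0.3107  0.2097] yang -104.73 shift [ 0.0004 -0.0018 -0.0253] rot [ 0.0001 -0.0003  0.0003] F [-0.08 -0.34 -3.72] w 0.01 q [-36.9  36.5  50.8   0.   92.7  67.9]
```

View pics/kn5.png

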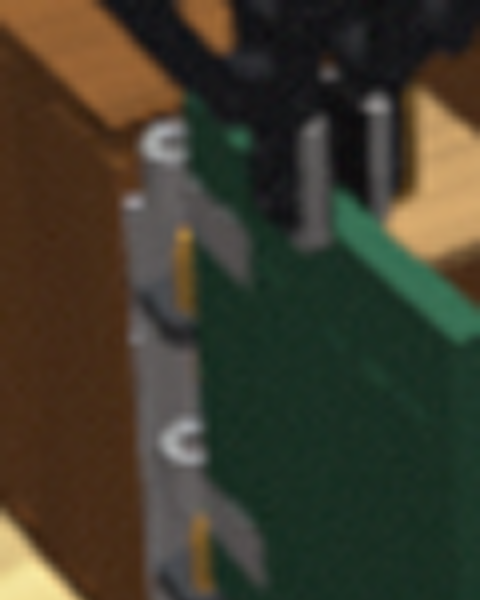

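>>> {"name": "play_rows", "arguments": {
  "commands": [
    {"grip":1,"x":0,"y":0,"z":0.002,"rx":0,"ry":0,"rz":0},
    {"grip":1,"x":0,"y":0,"z":0.002,"rx":0,"ry":0,"rz":0},
    {"grip":1,"x":0,"y":0,"z":0.002,"rx":0,"ry":0,"rz":0},
    {"grip":1,"x":0,"y":0,"z":0.001,"rx":0,"ry":0,"rz":0},
    {"grip":1,"x":0,"y":0,"z":0.001,"rx":0,"ry":0,"rz":0},
    {"grip":1,"x":0,"y":0,"z":0,"rx":0,"ry":0,"rz":0}
  ]
}}

```text
time_s: 11.05
position: [0.61, -0.3106, 0.2015]
tool_rot: [[0.967, -0.254, -0.0], [-0.254, -0.967, 0.0], [-0.0, -0.0, -1.0]]
ft_force: [-0.8, 0.6, -3.4]
grip_width: 0.0098
```

>>> {"name": "play_rows", "arguments": {
  "commands": [
    {"grip":1,"x":0,"y":0,"z":0.001,"rx":0,"ry":0,"rz":0},
    {"grip":1,"x":0,"y":0,"z":0.001,"rx":0,"ry":0,"rz":0},
    {"grip":1,"x":0,"y":0,"z":0,"rx":0,"ry":0,"rz":0}
  ]
}}

```text
time_s: 11.42
position: [0.6099, -0.3106, 0.1995]
tool_rot: [[0.967, -0.254, -0.0], [-0.254, -0.967, 0.0], [-0.0, -0.0, -1.0]]
ft_force: [0.1, -0.4, -3.2]
grip_width: 0.01
```

```bash
python3 - <<'E'
from h import *
o=env.observe();print(o['wrist_torque'])
delta([.6102,-.3107,.2097],-104.75)
d=cap('scene');s=d['color']
a=cv2.resize(s[236:312,256:316],None,fx=8,fy=8,interpolation=cv2.INTER_CUBIC)
cv2.imwrite('pics/kn6.png',a[:600])
E
```

```text
[ 0.04019594 -0.02886634 -0.0250839 ]
t 11.425 pos [ 0.6099 -0.3106  0.1995] yang -104.74 shift [ 0.0003  0.     -0.0102] rot [-0.      0.0002  0.0002] F [ 0.09 -0.44 -3.16] w 0.01 q [-36.9  36.7  51.9  -0.   91.3  67.9]
```

View pics/kn6.png

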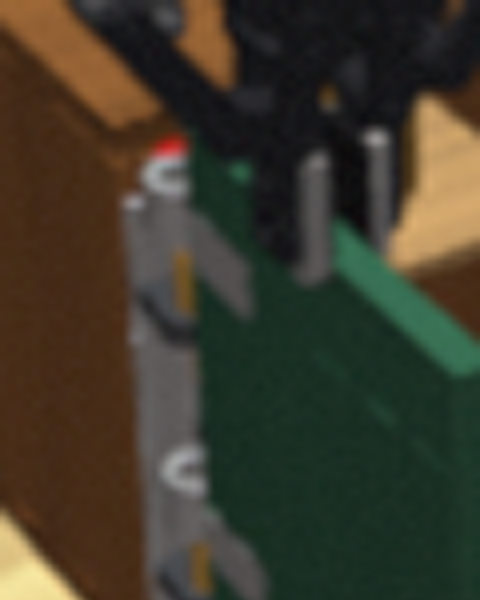

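No contact force yet, and the pin tips have disappeared into the knuckles. I'll continue down in small steps.

>>> {"name": "play_rows", "arguments": {
  "commands": [
    {"grip":1,"x":0,"y":0,"z":0.001,"rx":0,"ry":0,"rz":0},
    {"grip":1,"x":0,"y":0,"z":0.001,"rx":0,"ry":0,"rz":0},
    {"grip":1,"x":0,"y":0,"z":0.001,"rx":0,"ry":0,"rz":0},
    {"grip":1,"x":0,"y":0,"z":0,"rx":0,"ry":0,"rz":0}
  ]
}}

```text
time_s: 11.98
position: [0.61, -0.3106, 0.1966]
tool_rot: [[0.967, -0.254, 0.0], [-0.254, -0.967, -0.0], [0.0, -0.0, -1.0]]
ft_force: [0.3, -1.0, -3.3]
grip_width: 0.01
```

>>> {"name": "play_rows", "arguments": {
  "commands": [
    {"grip":1,"x":0,"y":0,"z":0.001,"rx":0,"ry":0,"rz":0},
    {"grip":1,"x":0,"y":0,"z":0.001,"rx":0,"ry":0,"rz":0},
    {"grip":1,"x":0,"y":0,"z":0.001,"rx":0,"ry":0,"rz":0},
    {"grip":1,"x":0,"y":0,"z":0,"rx":0,"ry":0,"rz":0}
  ]
}}

```text
time_s: 12.48
position: [0.6103, -0.3107, 0.1937]
tool_rot: [[0.967, -0.254, 0.001], [-0.254, -0.967, -0.0], [0.001, 0.0, -1.0]]
ft_force: [3.7, -1.3, -1.9]
grip_width: 0.0099
```

```bash
python3 - <<'E'
from h import *
o=env.observe();print(o['wrist_torque'])
delta([.6102,-.3107,.2097],-104.75)
d=cap('scene');s=d['color']
a=cv2.resize(s[236:312,256:316],None,fx=8,fy=8,interpolation=cv2.INTER_CUBIC)
cv2.imwrite('pics/kn7.png',a[:600])
E
```

```text
[-0.21514813 -0.69801976  0.01832726]
t 12.475 pos [ 0.6103 -0.3107  0.1937] yang -104.73 shift [-0.0001 -0.     -0.016 ] rot [ 0.0002 -0.001   0.0003] F [ 3.69 -1.33 -1.93] w 0.0099 q [-36.9  36.9  52.5   0.   90.5  67.9]
```

View pics/kn7.png

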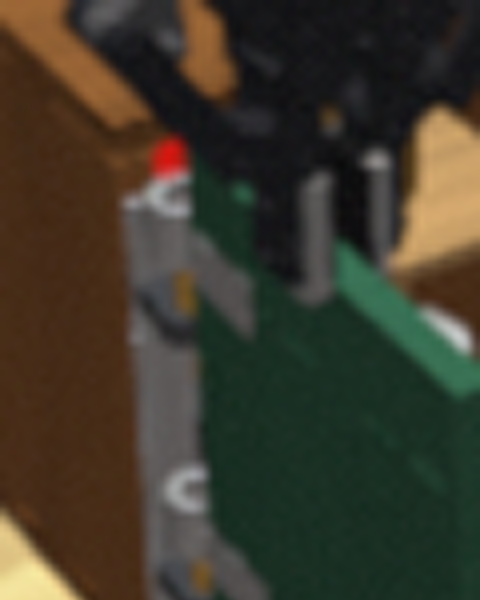

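Both knuckles are on the pins. There's a 4 N side force along tool +x, so I'll shift that way and continue.

>>> {"name": "play_rows", "arguments": {
  "commands": [
    {"grip":1,"x":0.0008,"y":0,"z":0,"rx":0,"ry":0,"rz":0},
    {"grip":1,"x":0,"y":0,"z":0,"rx":0,"ry":0,"rz":0},
    {"grip":1,"x":0,"y":0,"z":0,"rx":0,"ry":0,"rz":0}
  ]
}}

```text
time_s: 12.9
position: [0.6106, -0.3108, 0.1935]
tool_rot: [[0.967, -0.254, -0.001], [-0.254, -0.967, 0.0], [-0.001, -0.0, -1.0]]
ft_force: [1.2, -0.2, -2.7]
grip_width: 0.0101
```

>>> {"name": "play_rows", "arguments": {
  "commands": [
    {"grip":1,"x":0,"y":0,"z":0.001,"rx":0,"ry":0,"rz":0},
    {"grip":1,"x":0,"y":0,"z":0.001,"rx":0,"ry":0,"rz":0},
    {"grip":1,"x":0,"y":0,"z":0.001,"rx":0,"ry":0,"rz":0},
    {"grip":1,"x":0,"y":0,"z":0,"rx":0,"ry":0,"rz":0}
  ]
}}

```text
time_s: 13.4
position: [0.6107, -0.3108, 0.1905]
tool_rot: [[0.967, -0.254, -0.0], [-0.254, -0.967, 0.0], [-0.0, -0.0, -1.0]]
ft_force: [1.8, -0.7, -1.5]
grip_width: 0.0098
```

```bash
python3 - <<'E'
from h import *
o=env.observe();print(o['wrist_torque'],np.array(o['tool_rot']).T@o['ft_force'])
delta([.6102,-.3107,.2097],-104.75)
E
```

```text
[-0.14453364 -0.35055508 -0.00903298] [1.95236535 0.19839738 1.51486891]
t 13.4 pos [ 0.6107 -0.3108  0.1905] yang -104.73 shift [-0.0005  0.0001 -0.0192] rot [-0.0001  0.0002  0.0003] F [ 1.84 -0.69 -1.52] w 0.0098 q [-36.8  37.1  52.7   0.   90.2  67.9]
```

>>> {"name": "play_rows", "arguments": {
  "commands": [
    {"grip":1,"x":0.0005,"y":0,"z":0.001,"rx":0,"ry":0,"rz":0},
    {"grip":1,"x":0,"y":0,"z":0.001,"rx":0,"ry":0,"rz":0},
    {"grip":1,"x":0,"y":0,"z":0.001,"rx":0,"ry":0,"rz":0},
    {"grip":1,"x":0,"y":0,"z":0.001,"rx":0,"ry":0,"rz":0},
    {"grip":1,"x":0,"y":0,"z":0,"rx":0,"ry":0,"rz":0}
  ]
}}

```text
time_s: 14.02
position: [0.6111, -0.3109, 0.1864]
tool_rot: [[0.967, -0.254, -0.0], [-0.254, -0.967, 0.0], [-0.001, -0.0, -1.0]]
ft_force: [-0.2, 0.6, -3.8]
grip_width: 0.0099
```

>>> {"name": "play_rows", "arguments": {
  "commands": [
    {"grip":1,"x":0,"y":0,"z":0.001,"rx":0,"ry":0,"rz":0},
    {"grip":1,"x":0,"y":0,"z":0.001,"rx":0,"ry":0,"rz":0},
    {"grip":1,"x":0,"y":0,"z":0.001,"rx":0,"ry":0,"rz":0},
    {"grip":1,"x":0,"y":0,"z":0,"rx":0,"ry":0,"rz":0}
  ]
}}

```text
time_s: 14.52
position: [0.6112, -0.3109, 0.1835]
tool_rot: [[0.967, -0.254, -0.0], [-0.254, -0.967, 0.0], [-0.0, -0.0, -1.0]]
ft_force: [-0.3, -0.3, -4.0]
grip_width: 0.0099
```

```bash
python3 - <<'E'
from h import *
o=env.observe();print(o['wrist_torque'],np.array(o['tool_rot']).T@o['ft_force'])
delta([.6102,-.3107,.179],-104.75)
E
```

```text
[ 0.01089934  0.01585822 -0.0302866 ] [-0.19658606  0.33304644  3.95171737]
t 14.525 pos [ 0.6112 -0.3109  0.1835] yang -104.74 shift [-0.001   0.      0.0045] rot [-0.0001  0.0002  0.0002] F [-0.28 -0.27 -3.95] w 0.0099 q [-36.8  37.4  53.3   0.   89.3  67.9]
```

>>> {"name": "play_rows", "arguments": {
  "commands": [
    {"grip":1,"x":0,"y":0,"z":0.001,"rx":0,"ry":0,"rz":0},
    {"grip":1,"x":0,"y":0,"z":0.001,"rx":0,"ry":0,"rz":0},
    {"grip":1,"x":0,"y":0,"z":0.001,"rx":0,"ry":0,"rz":0},
    {"grip":1,"x":0,"y":0,"z":0,"rx":0,"ry":0,"rz":0}
  ]
}}

```text
time_s: 15.02
position: [0.6112, -0.3109, 0.1805]
tool_rot: [[0.967, -0.254, -0.0], [-0.254, -0.967, 0.0], [-0.0, -0.0, -1.0]]
ft_force: [-0.8, -0.1, -3.8]
grip_width: 0.0102
```

>>> {"name": "play_rows", "arguments": {
  "commands": [
    {"grip":1,"x":0,"y":0,"z":0.0007,"rx":0,"ry":0,"rz":0},
    {"grip":1,"x":0,"y":0,"z":0,"rx":0,"ry":0,"rz":0}
  ]
}}

```text
time_s: 15.28
position: [0.6112, -0.3109, 0.1799]
tool_rot: [[0.967, -0.254, -0.0], [-0.254, -0.967, 0.0], [-0.0, -0.0, -1.0]]
ft_force: [-0.6, 0.2, -3.8]
grip_width: 0.0099
```

>>> {"name": "play_rows", "arguments": {
  "commands": [
    {"grip":1,"x":0,"y":0,"z":0.0007,"rx":0,"ry":0,"rz":0},
    {"grip":1,"x":0,"y":0,"z":0,"rx":0,"ry":0,"rz":0}
  ]
}}

```text
time_s: 15.52
position: [0.6112, -0.3109, 0.1791]
tool_rot: [[0.967, -0.254, -0.0], [-0.254, -0.967, 0.0], [-0.0, -0.0, -1.0]]
ft_force: [-0.1, -0.1, -3.1]
grip_width: 0.0098
```

>>> {"name": "play_rows", "arguments": {
  "commands": [
    {"grip":1,"x":0,"y":0,"z":0.0006,"rx":0,"ry":0,"rz":0},
    {"grip":1,"x":0,"y":0,"z":0,"rx":0,"ry":0,"rz":0}
  ]
}}

```text
time_s: 15.78
position: [0.6114, -0.311, 0.1789]
tool_rot: [[0.967, -0.254, 0.001], [-0.254, -0.967, -0.0], [0.001, 0.0, -1.0]]
ft_force: [1.2, 0.6, -1.1]
grip_width: 0.0097
```

>>> {"name": "play_rows", "arguments": {
  "commands": [
    {"grip":1,"x":0,"y":0,"z":0.0006,"rx":0,"ry":0,"rz":0},
    {"grip":1,"x":0,"y":0,"z":0,"rx":0,"ry":0,"rz":0}
  ]
}}

```text
time_s: 16.02
position: [0.6116, -0.3111, 0.1787]
tool_rot: [[0.967, -0.254, 0.002], [-0.254, -0.967, -0.001], [0.002, 0.001, -1.0]]
ft_force: [2.5, -0.5, 2.1]
grip_width: 0.0097
```

```bash
python3 - <<'E'
from h import *
o=env.observe();print(o['wrist_torque'],np.array(o['tool_rot']).T@o['ft_force'])
d=cap('scene');s=d['color']
a=cv2.resize(s[226:326,246:346],None,fx=6,fy=6,interpolation=cv2.INTER_CUBIC)
cv2.imwrite('pics/kn8.png',a[:600])
E
```

```text
[-0.08087095 -0.38793716  0.00054059] [ 2.5164711  -0.152276   -2.13201705]
```

View pics/kn8.png

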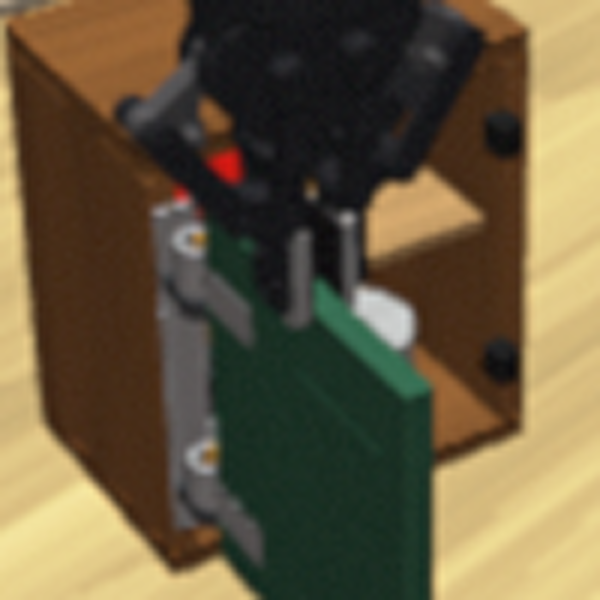

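Seated: brass pin tips show inside both knuckles at (197,240) and (210,455), and the vertical load has been taken off the wrist at the expected height. Releasing.

>>> {"name": "play_rows", "arguments": {
  "commands": [
    {"grip":0.6,"x":0,"y":0,"z":0,"rx":0,"ry":0,"rz":0},
    {"grip":0,"x":0,"y":0,"z":0,"rx":0,"ry":0,"rz":0},
    {"grip":-0.3,"x":0,"y":0,"z":0,"rx":0,"ry":0,"rz":0},
    {"grip":-0.3,"x":0,"y":0,"z":0,"rx":0,"ry":0,"rz":0},
    {"grip":-0.3,"x":0,"y":0,"z":0,"rx":0,"ry":0,"rz":0},
    {"grip":-0.3,"x":0,"y":0,"z":0,"rx":0,"ry":0,"rz":0}
  ]
}}

```text
time_s: 16.82
position: [0.6112, -0.3109, 0.178]
tool_rot: [[0.967, -0.254, -0.0], [-0.254, -0.967, 0.0], [-0.0, 0.0, -1.0]]
ft_force: [0.2, -0.2, 0.2]
grip_width: 0.0552
```

>>> {"name": "play_rows", "arguments": {
  "commands": [
    {"grip":-0.3,"x":0,"y":0,"z":-0.01,"rx":0,"ry":0,"rz":0},
    {"grip":-0.3,"x":0,"y":0,"z":-0.02,"rx":0,"ry":0,"rz":0},
    {"grip":-0.3,"x":0,"y":0,"z":-0.02,"rx":0,"ry":0,"rz":0},
    {"grip":-0.3,"x":0,"y":0,"z":-0.02,"rx":0,"ry":0,"rz":0},
    {"grip":-0.3,"x":0,"y":0,"z":0,"rx":0,"ry":0,"rz":0},
    {"grip":-0.3,"x":0,"y":0,"z":0,"rx":0,"ry":0,"rz":0}
  ]
}}

```text
time_s: 17.58
position: [0.611, -0.3108, 0.2473]
tool_rot: [[0.967, -0.254, -0.001], [-0.254, -0.967, 0.001], [-0.001, -0.0, -1.0]]
ft_force: [0.2, -0.3, -0.5]
grip_width: 0.0556
```

```bash
python3 - <<'E'
from h import *
delta([.6102,-.3107,.26],-104.75)
d=cap('scene');s=d['color']
a=cv2.resize(s[186:336,226:376],None,fx=4,fy=4,interpolation=cv2.INTER_CUBIC)
cv2.imwrite('pics/kn9.png',a[:600])
E
```

```text
t 17.575 pos [ 0.611  -0.3108  0.2473] yang -104.74 shift [-0.0009  0.0001 -0.0127] rot [-0.0004  0.001   0.0002] F [ 0.18 -0.26 -0.53] w 0.0556 q [-36.8  35.8  46.1  -0.   98.2  67.9]
```

View pics/kn9.png

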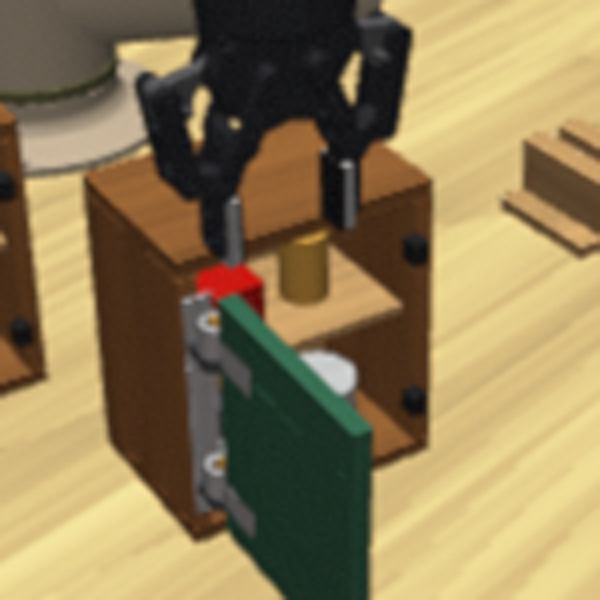

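The door hangs free on both pins, with the tips visible in both knuckles at (211,322) and (218,464). Next, closed fingers go down on the outer face side to push it shut along an arc.

>>> {"name": "play_rows", "arguments": {
  "commands": [
    {"grip":0.3,"x":0.005,"y":0.012,"z":0,"rx":0,"ry":0,"rz":0},
    {"grip":1,"x":0.005,"y":0.012,"z":0,"rx":0,"ry":0,"rz":0},
    {"grip":1,"x":0.006,"y":0.012,"z":0,"rx":0,"ry":0,"rz":0},
    {"grip":1,"x":0.006,"y":0.012,"z":0,"rx":0,"ry":0,"rz":0},
    {"grip":1,"x":0,"y":0,"z":0,"rx":0,"ry":0,"rz":0},
    {"grip":1,"x":0,"y":0,"z":0,"rx":0,"ry":0,"rz":0},
    {"grip":1,"x":0,"y":0,"z":0,"rx":0,"ry":0,"rz":0}
  ]
}}

```text
time_s: 18.5
position: [0.6203, -0.3625, 0.2482]
tool_rot: [[0.967, -0.254, 0.0], [-0.254, -0.967, -0.0], [0.0, 0.0, -1.0]]
ft_force: [-0.4, 0.4, -0.2]
grip_width: 0.0001
```

```bash
cat > arc.py <<'E'
from h import *
H=np.array([.5316,-.290]);a0=np.radians(-14.74)
d0=np.array([np.cos(a0),np.sin(a0)]);n0=np.array([-d0[1],d0[0]])
def P(phi,r,c):
    th=a0+phi;d=np.array([np.cos(th),np.sin(th)]);n=np.array([-d[1],d[0]]);return H+r*d-(.006+c)*n
E
python3 - <<'E'
from arc import *
delta([*P(0,.105,.045-.006),.165],-104.74)
p0=P(0,.105,.039)
T=[np.array([d0@p0,-n0@p0])]
for ph in np.radians(np.linspace(4,86,22)):
    h=.011*abs(np.sin(ph))+.015*abs(np.cos(ph)); p=P(ph,.105,h);T.append(np.array([d0@p,-n0@p]))
D=np.diff(np.array(T),axis=0);print(D.round(4).tolist())
E
```

```text
t 18.5 pos [ 0.6203 -0.3625  0.2482] yang -104.71 shift [ 0.0007 -0.0026  0.0832] rot [ 0.     -0.0002  0.0005] F [-0.38  0.36 -0.23] w 0.0001 q [-39.7  39.9  38.2   0.  102.   65. ]
[[0.0013, -0.0306], [0.0008, -0.0066], [0.0004, -0.0068], [-0.0001, -0.0069], [-0.0005, -0.0069], [-0.001, -0.007], [-0.0015, -0.007], [-0.002, -0.0069], [-0.0025, -0.0068], [-0.003, -0.0067], [-0.0035, -0.0066], [-0.004, -0.0064], [-0.0045, -0.0061], [-0.005, -0.0058], [-0.0055, -0.0055], [-0.0059, -0.0051], [-0.0063, -0.0047], [-0.0067, -0.0043], [-0.0071, -0.0038], [-0.0074, -0.0032], [-0.0077, -0.0027], [-0.0079, -0.0021]]
```

Descend at the offset, then look before pushing.

>>> {"name": "play_rows", "arguments": {
  "commands": [
    {"grip":1,"x":0.0007,"y":-0.0026,"z":0.02,"rx":0,"ry":0,"rz":0},
    {"grip":1,"x":0,"y":0,"z":0.025,"rx":0,"ry":0,"rz":0},
    {"grip":1,"x":0,"y":0,"z":0.025,"rx":0,"ry":0,"rz":0},
    {"grip":1,"x":0,"y":0,"z":0.013,"rx":0,"ry":0,"rz":0},
    {"grip":1,"x":0,"y":0,"z":0,"rx":0,"ry":0,"rz":0}
  ]
}}

```text
time_s: 19.12
position: [0.6215, -0.3603, 0.1646]
tool_rot: [[0.967, -0.254, -0.001], [-0.254, -0.967, 0.001], [-0.001, -0.001, -1.0]]
ft_force: [1.0, -0.4, 1.1]
grip_width: 0.0003
```

```bash
python3 - <<'E'
from arc import *
delta([*P(0,.105,.039),.165],-104.74)
d=cap('scene');s=d['color']
a=cv2.resize(s[186:336,226:376],None,fx=4,fy=4,interpolation=cv2.INTER_CUBIC)
cv2.imwrite('pics/kn10.png',a[:600])
E
```

```text
t 19.125 pos [ 0.6215 -0.3603  0.1646] yang -104.73 shift [ 0.0001 -0.0001 -0.0004] rot [-0.0006  0.0011  0.0003] F [ 1.03 -0.39  1.12] w 0.0003 q [-39.5  41.7  47.8   0.   90.5  65.2]
```

View pics/kn10.png

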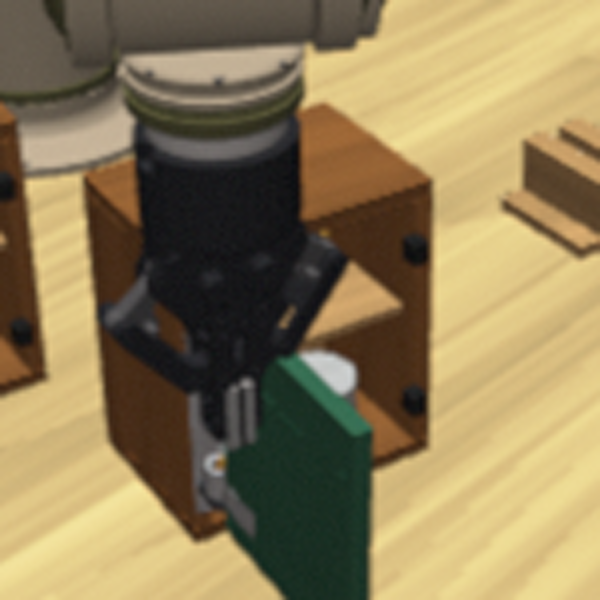

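>>> {"name": "play_rows", "arguments": {
  "commands": [
    {"grip":1,"x":0,"y":-0.01,"z":0,"rx":0,"ry":0,"rz":0},
    {"grip":1,"x":0.001,"y":-0.01,"z":0,"rx":0,"ry":0,"rz":0},
    {"grip":1,"x":0.0005,"y":-0.01,"z":0,"rx":0,"ry":0,"rz":0},
    {"grip":1,"x":0.0008,"y":-0.0066,"z":0,"rx":0,"ry":0,"rz":0},
    {"grip":1,"x":0.0004,"y":-0.0068,"z":0,"rx":0,"ry":0,"rz":0},
    {"grip":1,"x":0,"y":-0.007,"z":0,"rx":0,"ry":0,"rz":0},
    {"grip":1,"x":-0.0005,"y":-0.007,"z":0,"rx":0,"ry":0,"rz":0},
    {"grip":1,"x":-0.001,"y":-0.007,"z":0,"rx":0,"ry":0,"rz":0},
    {"grip":1,"x":-0.0015,"y":-0.007,"z":0,"rx":0,"ry":0,"rz":0},
    {"grip":1,"x":-0.002,"y":-0.007,"z":0,"rx":0,"ry":0,"rz":0}
  ]
}}

```text
time_s: 20.42
position: [0.6393, -0.2837, 0.165]
tool_rot: [[0.967, -0.254, 0.0], [-0.254, -0.967, -0.0], [0.0, 0.0, -1.0]]
ft_force: [0.1, 0.0, -0.1]
grip_width: 0.0
```

```bash
python3 - <<'E'
from arc import *
delta([*P(np.radians(31.3),.105,.018),.165],-104.74)
d=cap('scene');s=d['color']
a=cv2.resize(s[186:336,226:376],None,fx=4,fy=4,interpolation=cv2.INTER_CUBIC)
cv2.imwrite('pics/kn11.png',a[:600])
E
```

```text
t 20.425 pos [ 0.6393 -0.2837  0.165 ] yang -104.74 shift [-0.0004 -0.0005  0.    ] rot [ 0.     -0.      0.0001] F [ 0.06  0.02 -0.12] w 0.0 q [-33.6  39.5  52.1   0.   88.3  71.1]
```

View pics/kn11.png

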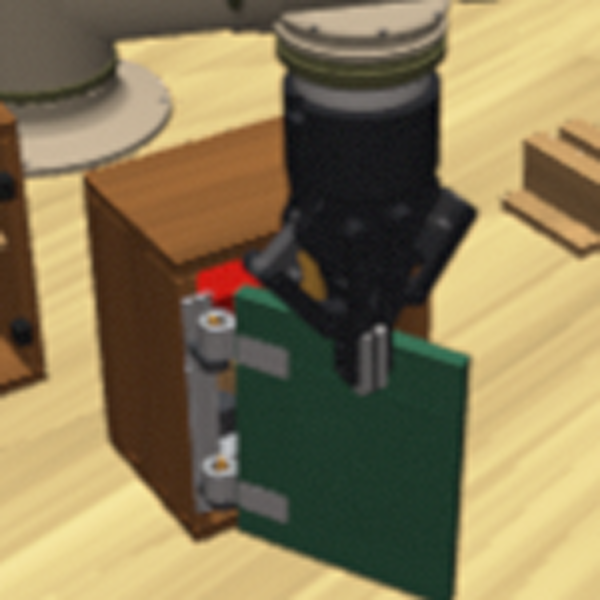

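The door is swinging freely, with the fingers at (365,360) pushing its outer face and the knuckles still down. Continuing.

>>> {"name": "play_rows", "arguments": {
  "commands": [
    {"grip":1,"x":-0.0025,"y":-0.007,"z":0,"rx":0,"ry":0,"rz":0},
    {"grip":1,"x":-0.003,"y":-0.0067,"z":0,"rx":0,"ry":0,"rz":0},
    {"grip":1,"x":-0.0035,"y":-0.0066,"z":0,"rx":0,"ry":0,"rz":0},
    {"grip":1,"x":-0.004,"y":-0.0064,"z":0,"rx":0,"ry":0,"rz":0},
    {"grip":1,"x":-0.0045,"y":-0.006,"z":0,"rx":0,"ry":0,"rz":0},
    {"grip":1,"x":-0.005,"y":-0.0058,"z":0,"rx":0,"ry":0,"rz":0},
    {"grip":1,"x":-0.0055,"y":-0.0055,"z":0,"rx":0,"ry":0,"rz":0},
    {"grip":1,"x":-0.006,"y":-0.005,"z":0,"rx":0,"ry":0,"rz":0},
    {"grip":1,"x":-0.0063,"y":-0.0047,"z":0,"rx":0,"ry":0,"rz":0},
    {"grip":1,"x":-0.0067,"y":-0.0043,"z":0,"rx":0,"ry":0,"rz":0},
    {"grip":1,"x":-0.007,"y":-0.004,"z":0,"rx":0,"ry":0,"rz":0}
  ]
}}

```text
time_s: 21.85
position: [0.6025, -0.2102, 0.165]
tool_rot: [[0.967, -0.254, 0.0], [-0.254, -0.967, -0.0], [0.0, 0.0, -1.0]]
ft_force: [0.4, -0.3, -0.7]
grip_width: -0.0002
```

>>> {"name": "play_rows", "arguments": {
  "commands": [
    {"grip":1,"x":-0.007,"y":-0.003,"z":0,"rx":0,"ry":0,"rz":0},
    {"grip":1,"x":-0.005,"y":-0.002,"z":0,"rx":0,"ry":0,"rz":0},
    {"grip":1,"x":0,"y":0,"z":0,"rx":0,"ry":0,"rz":0}
  ]
}}

```text
time_s: 22.22
position: [0.5924, -0.2024, 0.1652]
tool_rot: [[0.967, -0.254, 0.0], [-0.254, -0.967, 0.0], [0.0, -0.0, -1.0]]
ft_force: [-0.1, -0.2, 0.6]
grip_width: 0.0001
```

```bash
python3 - <<'E'
from arc import *
delta([*P(np.radians(90),.105,.011),.165],-104.74)
d=cap('scene');s=d['color']
a=cv2.resize(s[186:336,226:376],None,fx=4,fy=4,interpolation=cv2.INTER_CUBIC)
cv2.imwrite('pics/kn12.png',a[:600])
E
```

```text
t 22.225 pos [ 0.5924 -0.2024  0.1652] yang -104.73 shift [-0.0195 -0.0049  0.0002] rot [-0.0001 -0.      0.0001] F [-0.13 -0.21  0.57] w 0.0001 q [-29.7  31.9  66.8   0.   81.3  75. ]
```

View pics/kn12.png

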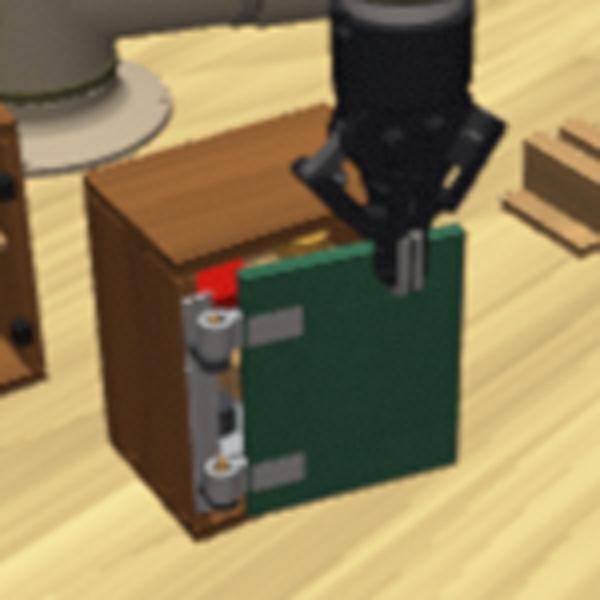

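>>> {"name": "play_rows", "arguments": {
  "commands": [
    {"grip":1,"x":-0.004,"y":-0.001,"z":0,"rx":0,"ry":0,"rz":0},
    {"grip":1,"x":-0.004,"y":-0.001,"z":0,"rx":0,"ry":0,"rz":0},
    {"grip":1,"x":-0.003,"y":0,"z":0,"rx":0,"ry":0,"rz":0},
    {"grip":1,"x":-0.002,"y":0,"z":0,"rx":0,"ry":0,"rz":0},
    {"grip":1,"x":-0.002,"y":0,"z":0,"rx":0,"ry":0,"rz":0},
    {"grip":1,"x":0,"y":0,"z":0,"rx":0,"ry":0,"rz":0}
  ]
}}

```text
time_s: 23.02
position: [0.5785, -0.1969, 0.165]
tool_rot: [[0.967, -0.254, -0.0], [-0.254, -0.967, 0.0], [-0.0, -0.0, -1.0]]
ft_force: [0.1, -0.3, 0.1]
grip_width: 0.0001
```

>>> {"name": "play_rows", "arguments": {
  "commands": [
    {"grip":1,"x":-0.001,"y":0,"z":0,"rx":0,"ry":0,"rz":0},
    {"grip":1,"x":-0.001,"y":0,"z":0,"rx":0,"ry":0,"rz":0},
    {"grip":1,"x":0,"y":0,"z":0,"rx":0,"ry":0,"rz":0}
  ]
}}

```text
time_s: 23.4
position: [0.5766, -0.1963, 0.165]
tool_rot: [[0.967, -0.254, -0.0], [-0.254, -0.967, 0.0], [-0.0, 0.0, -1.0]]
ft_force: [0.9, -0.2, -0.0]
grip_width: -0.0002
```

>>> {"name": "play_rows", "arguments": {
  "commands": [
    {"grip":1,"x":-0.001,"y":0,"z":0,"rx":0,"ry":0,"rz":0},
    {"grip":1,"x":0,"y":0,"z":0,"rx":0,"ry":0,"rz":0}
  ]
}}

```text
time_s: 23.65
position: [0.576, -0.1962, 0.1651]
tool_rot: [[0.967, -0.254, 0.001], [-0.254, -0.967, -0.0], [0.001, 0.0, -1.0]]
ft_force: [3.3, -0.6, -1.3]
grip_width: -0.0001
```

```bash
python3 - <<'E'
from arc import *
delta([*P(np.radians(90),.105,.011),.165],-104.74)
d=cap('scene');s=d['color']
a=cv2.resize(s[186:336,226:376],None,fx=4,fy=4,interpolation=cv2.INTER_CUBIC)
cv2.imwrite('pics/kn13.png',a[:600])
E
```

```text
t 23.65 pos [ 0.576  -0.1962  0.1651] yang -104.74 shift [-0.002  -0.003   0.0001] rot [ 0.    -0.001  0.   ] F [ 3.32 -0.61 -1.32] w -0.0001 q [-30.   30.1  70.    0.   79.8  74.8]
```

View pics/kn13.png

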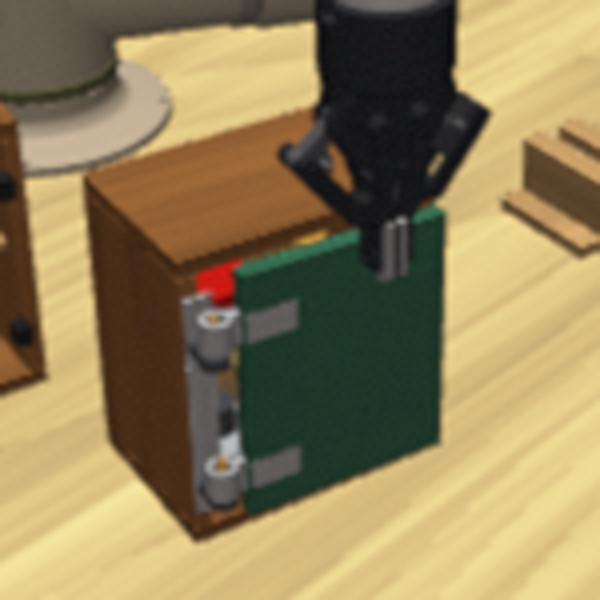

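Force is rising against the stops. I'll press slightly more to confirm, then retreat.

>>> {"name": "play_rows", "arguments": {
  "commands": [
    {"grip":1,"x":-0.001,"y":0,"z":0,"rx":0,"ry":0,"rz":0},
    {"grip":1,"x":0,"y":0,"z":0,"rx":0,"ry":0,"rz":0},
    {"grip":1,"x":0,"y":0,"z":0,"rx":0,"ry":0,"rz":0}
  ]
}}

```text
time_s: 24.08
position: [0.5759, -0.1962, 0.1651]
tool_rot: [[0.967, -0.254, 0.003], [-0.254, -0.967, -0.001], [0.003, 0.0, -1.0]]
ft_force: [7.0, -1.3, -3.8]
grip_width: 0.0002
```

>>> {"name": "play_rows", "arguments": {
  "commands": [
    {"grip":1,"x":0.001,"y":0,"z":0,"rx":0,"ry":0,"rz":0},
    {"grip":1,"x":0.002,"y":0,"z":0,"rx":0,"ry":0,"rz":0},
    {"grip":1,"x":0.005,"y":0,"z":0,"rx":0,"ry":0,"rz":0},
    {"grip":1,"x":0.015,"y":0,"z":0,"rx":0,"ry":0,"rz":0},
    {"grip":1,"x":0.03,"y":0,"z":-0.01,"rx":0,"ry":0,"rz":0},
    {"grip":1,"x":0.03,"y":0,"z":-0.04,"rx":0,"ry":0,"rz":0},
    {"grip":1,"x":0,"y":0,"z":-0.05,"rx":0,"ry":0,"rz":0},
    {"grip":1,"x":0,"y":-0.05,"z":-0.03,"rx":0,"ry":0,"rz":0},
    {"grip":1,"x":0,"y":-0.05,"z":0,"rx":0,"ry":0,"rz":0},
    {"grip":1,"x":0,"y":-0.05,"z":0,"rx":0,"ry":0,"rz":0},
    {"grip":1,"x":0,"y":-0.05,"z":0,"rx":0,"ry":0,"rz":0},
    {"grip":1,"x":0,"y":0,"z":0,"rx":0,"ry":0,"rz":0}
  ]
}}

```text
time_s: 25.58
position: [0.7062, -0.02, 0.2946]
tool_rot: [[0.968, -0.25, -0.001], [-0.25, -0.968, 0.0], [-0.001, -0.0, -1.0]]
ft_force: [-0.7, -0.7, -0.2]
grip_width: 0.0002
```

```bash
python3 - <<'E'
from arc import *
delta([*P(np.radians(90),.105,.011),.165],-104.74)
s=cap('scene');t=cap('top')
a=cv2.resize(s['color'][186:336,226:376],None,fx=4,fy=4,interpolation=cv2.INTER_CUBIC)
b=cv2.resize(t['color'][195:295,320:420],None,fx=4,fy=4,interpolation=cv2.INTER_CUBIC)
cv2.imwrite('pics/fin_s.png',a);cv2.imwrite('pics/fin_t.png',b)
W=pts(s);hsv=cv2.cvtColor(s['color'],cv2.COLOR_BGR2HSV)
u=np.zeros((480,640),bool);u[200:330,270:345]=1
g=u&(hsv[...,0]>65)&(hsv[...,0]<100)&(hsv[...,1]>90)&(W[...,2]<.185)
p=W[g];c=np.median(p,0);k=np.linalg.norm(p-c,axis=1)<.12;p=p[k];c=p.mean(0);n=np.linalg.svd(p-c,full_matrices=0)[2][2];n*=np.sign(n[0])
print(g.sum(),c,n,'normal ang',np.degrees(np.arctan2(n[1],n[0])),'z',p[:,2].min(),p[:,2].max())
hd=W[(hsv[...,0]>65)&(hsv[...,0]<100)&(hsv[...,1]>90)&u];print(np.percentile(hd[:,2],[1,99]))
for n in('bowl','glue','chuck_key'):
  print(n,[(round(r['conf'],2),np.round(r['point'],3).tolist()) for r in finder.boxes_of('scene',n)][:1],[(round(r['conf'],2),np.round(r['point'],3).tolist()) for r in finder.boxes_of('top',n)][:2])
E
```

```text
t 25.575 pos [ 0.7062 -0.02    0.2946] yang -104.47 shift [-0.084   0.2002  0.1297] rot [-0.0003  0.0008  0.0047] F [-0.66 -0.74 -0.2 ] w 0.0002 q [-11.2  38.1  34.3   0.  107.7  93.3]
2606 [ 0.57314641 -0.21683922  0.11203644] [ 0.91433838 -0.40491383  0.00548737] normal ang -23.886109552225506 z 0.03061583853865235 0.18498446346459585
[nan nan]
bowl [(0.74, [0.606, -0.448, 0.032])] [(0.72, [0.465, -0.196, 0.199])]
glue [(0.97, [0.61, 0.436, 0.06])] [(0.61, [0.596, 0.444, 0.085])]
chuck_key [(0.74, [0.79, 0.026, 0.012])] []
```

View pics/fin_s.png

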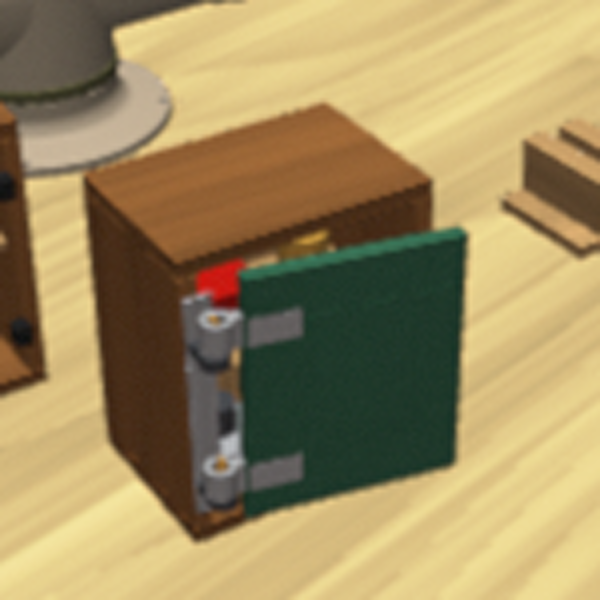

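View pics/fin_t.png

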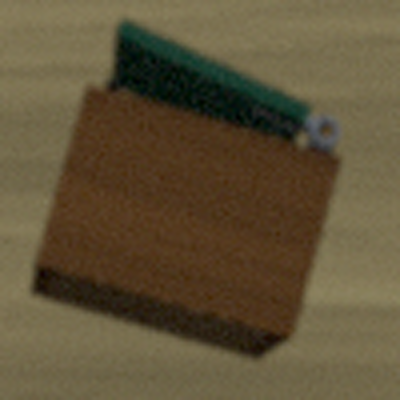

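The door rebounded off the rubber and now stands about 9° open (free edge at (460,235) in the scene crop, plane-fit normal -23.9° against -14.7°). I'll push it again, gently, and let the contact force fade slowly this time.

>>> {"name": "play_rows", "arguments": {
  "commands": [
    {"grip":1,"x":0,"y":0.05,"z":0,"rx":0,"ry":0,"rz":0},
    {"grip":1,"x":0,"y":0.05,"z":0,"rx":0,"ry":0,"rz":0},
    {"grip":1,"x":0,"y":0.05,"z":0,"rx":0,"ry":0,"rz":0},
    {"grip":1,"x":0,"y":0.045,"z":0.03,"rx":0,"ry":0,"rz":0},
    {"grip":1,"x":0,"y":0,"z":0.05,"rx":0,"ry":0,"rz":0},
    {"grip":1,"x":-0.015,"y":0,"z":0.04,"rx":0,"ry":0,"rz":0},
    {"grip":1,"x":-0.015,"y":0,"z":0.01,"rx":0,"ry":0,"rz":0},
    {"grip":1,"x":-0.015,"y":0,"z":0,"rx":0,"ry":0,"rz":0},
    {"grip":1,"x":0,"y":0,"z":0,"rx":0,"ry":0,"rz":0}
  ]
}}

```text
time_s: 27.1
position: [0.6122, -0.2011, 0.1655]
tool_rot: [[0.967, -0.255, 0.0], [-0.255, -0.967, -0.0], [0.0, 0.0, -1.0]]
ft_force: [0.5, -0.3, 0.2]
grip_width: 0.0001
```

```bash
python3 - <<'E'
from arc import *
delta([.576,-.1962,.165],-104.74)
E
```

```text
t 27.1 pos [ 0.6122 -0.2011  0.1655] yang -104.78 shift [-0.0362  0.0045  0.0005] rot [ 0.0001 -0.0002 -0.0007] F [ 0.51 -0.26  0.16] w 0.0001 q [-28.7  33.7  63.3  -0.   82.9  76.1]
```

>>> {"name": "play_rows", "arguments": {
  "commands": [
    {"grip":1,"x":-0.008,"y":0,"z":0,"rx":0,"ry":0,"rz":0},
    {"grip":1,"x":-0.006,"y":0,"z":0,"rx":0,"ry":0,"rz":0},
    {"grip":1,"x":-0.003,"y":0,"z":0,"rx":0,"ry":0,"rz":0},
    {"grip":1,"x":-0.003,"y":0,"z":0,"rx":0,"ry":0,"rz":0},
    {"grip":1,"x":-0.003,"y":0,"z":0,"rx":0,"ry":0,"rz":0},
    {"grip":1,"x":-0.003,"y":0,"z":0,"rx":0,"ry":0,"rz":0},
    {"grip":1,"x":-0.002,"y":0,"z":0,"rx":0,"ry":0,"rz":0},
    {"grip":1,"x":-0.002,"y":0,"z":0,"rx":0,"ry":0,"rz":0},
    {"grip":1,"x":-0.002,"y":0,"z":0,"rx":0,"ry":0,"rz":0},
    {"grip":1,"x":-0.001,"y":0,"z":0,"rx":0,"ry":0,"rz":0},
    {"grip":1,"x":-0.001,"y":0,"z":0,"rx":0,"ry":0,"rz":0},
    {"grip":1,"x":0,"y":0,"z":0,"rx":0,"ry":0,"rz":0}
  ]
}}

```text
time_s: 28.6
position: [0.5798, -0.192, 0.165]
tool_rot: [[0.967, -0.254, -0.0], [-0.254, -0.967, 0.0], [-0.0, -0.0, -1.0]]
ft_force: [-0.2, 0.4, 0.4]
grip_width: -0.0
```

>>> {"name": "play_rows", "arguments": {
  "commands": [
    {"grip":1,"x":-0.0005,"y":0,"z":0,"rx":0,"ry":0,"rz":0},
    {"grip":1,"x":-0.0005,"y":0,"z":0,"rx":0,"ry":0,"rz":0},
    {"grip":1,"x":0,"y":0,"z":0,"rx":0,"ry":0,"rz":0}
  ]
}}

```text
time_s: 28.98
position: [0.5788, -0.1918, 0.165]
tool_rot: [[0.967, -0.254, -0.0], [-0.254, -0.967, 0.0], [-0.0, -0.0, -1.0]]
ft_force: [-0.3, -0.2, 0.7]
grip_width: 0.0003
```

>>> {"name": "play_rows", "arguments": {
  "commands": [
    {"grip":1,"x":-0.0005,"y":0,"z":0,"rx":0,"ry":0,"rz":0},
    {"grip":1,"x":0,"y":0,"z":0,"rx":0,"ry":0,"rz":0},
    {"grip":1,"x":0,"y":0,"z":0,"rx":0,"ry":0,"rz":0}
  ]
}}

```text
time_s: 29.35
position: [0.5784, -0.1917, 0.165]
tool_rot: [[0.967, -0.254, 0.0], [-0.254, -0.967, -0.0], [0.0, 0.0, -1.0]]
ft_force: [-0.7, 0.2, 0.6]
grip_width: 0.0001
```

>>> {"name": "play_rows", "arguments": {
  "commands": [
    {"grip":1,"x":-0.0005,"y":0,"z":0,"rx":0,"ry":0,"rz":0},
    {"grip":1,"x":0,"y":0,"z":0,"rx":0,"ry":0,"rz":0},
    {"grip":1,"x":0,"y":0,"z":0,"rx":0,"ry":0,"rz":0}
  ]
}}

```text
time_s: 29.72
position: [0.5779, -0.1915, 0.165]
tool_rot: [[0.967, -0.254, -0.0], [-0.254, -0.967, -0.0], [-0.0, 0.0, -1.0]]
ft_force: [0.6, 0.2, 0.2]
grip_width: 0.0002
```

>>> {"name": "play_rows", "arguments": {
  "commands": [
    {"grip":1,"x":-0.0004,"y":0,"z":0,"rx":0,"ry":0,"rz":0},
    {"grip":1,"x":0,"y":0,"z":0,"rx":0,"ry":0,"rz":0},
    {"grip":1,"x":0,"y":0,"z":0,"rx":0,"ry":0,"rz":0}
  ]
}}

```text
time_s: 30.1
position: [0.5775, -0.1914, 0.165]
tool_rot: [[0.967, -0.254, 0.0], [-0.254, -0.967, 0.0], [0.0, -0.0, -1.0]]
ft_force: [0.4, 0.7, 0.3]
grip_width: 0.0001
```

>>> {"name": "play_rows", "arguments": {
  "commands": [
    {"grip":1,"x":0.0003,"y":0,"z":0,"rx":0,"ry":0,"rz":0},
    {"grip":1,"x":0.0003,"y":0,"z":0,"rx":0,"ry":0,"rz":0},
    {"grip":1,"x":0.0003,"y":0,"z":0,"rx":0,"ry":0,"rz":0},
    {"grip":1,"x":0.0003,"y":0,"z":0,"rx":0,"ry":0,"rz":0},
    {"grip":1,"x":0.0003,"y":0,"z":0,"rx":0,"ry":0,"rz":0},
    {"grip":1,"x":0.0003,"y":0,"z":0,"rx":0,"ry":0,"rz":0},
    {"grip":1,"x":0.0005,"y":0,"z":0,"rx":0,"ry":0,"rz":0},
    {"grip":1,"x":0.0005,"y":0,"z":0,"rx":0,"ry":0,"rz":0},
    {"grip":1,"x":0.001,"y":0,"z":0,"rx":0,"ry":0,"rz":0},
    {"grip":1,"x":0.002,"y":0,"z":0,"rx":0,"ry":0,"rz":0},
    {"grip":1,"x":0.003,"y":0,"z":0,"rx":0,"ry":0,"rz":0},
    {"grip":1,"x":0,"y":0,"z":0,"rx":0,"ry":0,"rz":0}
  ]
}}

```text
time_s: 31.6
position: [0.5862, -0.1937, 0.1649]
tool_rot: [[0.967, -0.254, 0.0], [-0.254, -0.967, 0.0], [0.0, -0.0, -1.0]]
ft_force: [0.1, -0.6, 0.3]
grip_width: -0.0
```

```bash
cat > chk.py <<'E'
from arc import *
import sys
s=cap('scene')
a=cv2.resize(s['color'][186:336,226:376],None,fx=4,fy=4,interpolation=cv2.INTER_CUBIC)
cv2.imwrite(sys.argv[1],a)
W=pts(s);hsv=cv2.cvtColor(s['color'],cv2.COLOR_BGR2HSV)
u=np.zeros((480,640),bool);u[200:330,270:345]=1
g=u&(hsv[...,0]>65)&(hsv[...,0]<100)&(hsv[...,1]>90)&(W[...,2]<.185)&(W[...,2]>.02)
p=W[g];c=np.median(p,0);p=p[np.linalg.norm(p-c,axis=1)<.12]
for _ in range(3):
    c=p.mean(0);n=np.linalg.svd(p-c,full_matrices=0)[2][2];n*=np.sign(n[0]);r=(p-c)@n;p=p[abs(r)<.006]
print(len(p),c,n,'normal ang',np.degrees(np.arctan2(n[1],n[0])))
o=env.observe();print(o['time_s'],o['position'],o['ft_force'])
E
python3 chk.py pics/f2.png
```

```text
2343 [ 0.56441661 -0.2155621   0.10926922] [ 0.95108401 -0.3087035   0.01188917] normal ang -17.9824289647334
31.65 [ 0.58610477 -0.19366343  0.16490505] [ 0.32700269  0.80825149 -0.25579913]
```

View pics/f2.png

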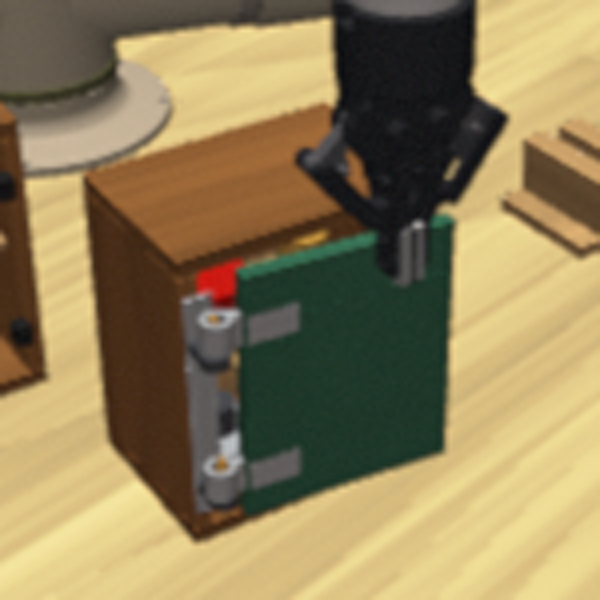

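>>> {"name": "play_rows", "arguments": {
  "commands": [
    {"grip":1,"x":0,"y":0,"z":0,"rx":0,"ry":0,"rz":0},
    {"grip":1,"x":0,"y":0,"z":0,"rx":0,"ry":0,"rz":0},
    {"grip":1,"x":0,"y":0,"z":0,"rx":0,"ry":0,"rz":0},
    {"grip":1,"x":0,"y":0,"z":0,"rx":0,"ry":0,"rz":0}
  ]
}}

```text
time_s: 32.15
position: [0.586, -0.1937, 0.165]
tool_rot: [[0.967, -0.254, -0.0], [-0.254, -0.967, 0.0], [-0.0, -0.0, -1.0]]
ft_force: [0.2, -0.8, 0.4]
grip_width: 0.0004
```

```bash
python3 chk.py pics/f3.png
```

```text
2333 [ 0.56441698 -0.21557087  0.10903168] [ 0.95132502 -0.30798264  0.01128685] normal ang -17.938878451485348
32.2 [ 0.58601472 -0.19366875  0.16504622] [ 0.03002112 -0.1051141  -0.14436061]
```

The door is at rest about 3° short of shut. That's within tolerance, but I want more margin: I'll nudge to just before the stops (no stored spring force), check the angle there, then leave slowly.

>>> {"name": "play_rows", "arguments": {
  "commands": [
    {"grip":1,"x":-0.002,"y":0,"z":0,"rx":0,"ry":0,"rz":0},
    {"grip":1,"x":-0.001,"y":0,"z":0,"rx":0,"ry":0,"rz":0},
    {"grip":1,"x":-0.001,"y":0,"z":0,"rx":0,"ry":0,"rz":0},
    {"grip":1,"x":-0.001,"y":0,"z":0,"rx":0,"ry":0,"rz":0},
    {"grip":1,"x":-0.0005,"y":0,"z":0,"rx":0,"ry":0,"rz":0},
    {"grip":1,"x":-0.0005,"y":0,"z":0,"rx":0,"ry":0,"rz":0},
    {"grip":1,"x":-0.0005,"y":0,"z":0,"rx":0,"ry":0,"rz":0},
    {"grip":1,"x":-0.0005,"y":0,"z":0,"rx":0,"ry":0,"rz":0},
    {"grip":1,"x":-0.0003,"y":0,"z":0,"rx":0,"ry":0,"rz":0},
    {"grip":1,"x":-0.0003,"y":0,"z":0,"rx":0,"ry":0,"rz":0},
    {"grip":1,"x":0,"y":0,"z":0,"rx":0,"ry":0,"rz":0},
    {"grip":1,"x":0,"y":0,"z":0,"rx":0,"ry":0,"rz":0}
  ]
}}

```text
time_s: 33.7
position: [0.5787, -0.1917, 0.165]
tool_rot: [[0.967, -0.254, -0.0], [-0.254, -0.967, -0.0], [-0.0, 0.0, -1.0]]
ft_force: [-0.1, 0.4, 0.4]
grip_width: -0.0002
```

```bash
python3 chk.py pics/f4.png
```

```text
2294 [ 0.56095757 -0.21443172  0.10902353] [ 0.96426068 -0.26455823  0.01450113] normal ang -15.342357035839095
33.75 [ 0.57868664 -0.19173423  0.16502767] [0.51222428 0.31565714 0.3734933 ]
```

>>> {"name": "play_rows", "arguments": {
  "commands": [
    {"grip":1,"x":-0.0003,"y":0,"z":0,"rx":0,"ry":0,"rz":0},
    {"grip":1,"x":-0.0003,"y":0,"z":0,"rx":0,"ry":0,"rz":0},
    {"grip":1,"x":0,"y":0,"z":0,"rx":0,"ry":0,"rz":0},
    {"grip":1,"x":0.0002,"y":0,"z":0,"rx":0,"ry":0,"rz":0},
    {"grip":1,"x":0.0002,"y":0,"z":0,"rx":0,"ry":0,"rz":0},
    {"grip":1,"x":0.0002,"y":0,"z":0,"rx":0,"ry":0,"rz":0},
    {"grip":1,"x":0.0002,"y":0,"z":0,"rx":0,"ry":0,"rz":0},
    {"grip":1,"x":0.0003,"y":0,"z":0,"rx":0,"ry":0,"rz":0},
    {"grip":1,"x":0.0003,"y":0,"z":0,"rx":0,"ry":0,"rz":0},
    {"grip":1,"x":0.0005,"y":0,"z":0,"rx":0,"ry":0,"rz":0},
    {"grip":1,"x":0.0005,"y":0,"z":0,"rx":0,"ry":0,"rz":0},
    {"grip":1,"x":0,"y":0,"z":0,"rx":0,"ry":0,"rz":0}
  ]
}}

```text
time_s: 35.25
position: [0.5804, -0.1922, 0.165]
tool_rot: [[0.967, -0.254, -0.0], [-0.254, -0.967, 0.0], [-0.0, -0.0, -1.0]]
ft_force: [0.4, -0.5, 0.0]
grip_width: 0.0001
```

```bash
python3 chk.py pics/f5.png
```

```text
2304 [ 0.56223158 -0.21467792  0.10933225] [ 0.96049287 -0.27795615  0.0139219 ] normal ang -16.139865775158775
35.3 [ 0.58042281 -0.192171    0.16500615] [-0.57190243  0.48615232 -0.1564972 ]
```

>>> {"name": "play_rows", "arguments": {
  "commands": [
    {"grip":1,"x":0.001,"y":0,"z":0,"rx":0,"ry":0,"rz":0},
    {"grip":1,"x":0.001,"y":0,"z":0,"rx":0,"ry":0,"rz":0},
    {"grip":1,"x":0.002,"y":0,"z":0,"rx":0,"ry":0,"rz":0},
    {"grip":1,"x":0.004,"y":0,"z":0,"rx":0,"ry":0,"rz":0},
    {"grip":1,"x":0.008,"y":0,"z":0,"rx":0,"ry":0,"rz":0},
    {"grip":1,"x":0.015,"y":0,"z":0,"rx":0,"ry":0,"rz":0},
    {"grip":1,"x":0,"y":0,"z":0,"rx":0,"ry":0,"rz":0}
  ]
}}

```text
time_s: 36.17
position: [0.6111, -0.2003, 0.1646]
tool_rot: [[0.967, -0.254, -0.0], [-0.254, -0.967, 0.0], [-0.0, 0.0, -1.0]]
ft_force: [0.3, 0.5, 0.1]
grip_width: -0.0001
```

```bash
python3 chk.py pics/f6.png
```

```text
2238 [ 0.56164586 -0.21730474  0.10774942] [ 0.95885071 -0.28360408  0.01319236] normal ang -16.476900747724095
36.225 [ 0.610547   -0.20007334  0.16464451] [ 0.29184875  0.27847378 -0.86353046]
```

It now rests about 1.7° from parallel, against a 5.7° limit. I'll lift away and verify it's at rest.

>>> {"name": "play_rows", "arguments": {
  "commands": [
    {"grip":1,"x":0.03,"y":0,"z":-0.02,"rx":0,"ry":0,"rz":0},
    {"grip":1,"x":0.02,"y":0,"z":-0.05,"rx":0,"ry":0,"rz":0},
    {"grip":1,"x":0,"y":0,"z":-0.05,"rx":0,"ry":0,"rz":0},
    {"grip":1,"x":0,"y":-0.05,"z":0,"rx":0,"ry":0,"rz":0},
    {"grip":1,"x":0,"y":-0.05,"z":0,"rx":0,"ry":0,"rz":0},
    {"grip":1,"x":0,"y":-0.05,"z":0,"rx":0,"ry":0,"rz":0},
    {"grip":1,"x":0,"y":-0.05,"z":0,"rx":0,"ry":0,"rz":0},
    {"grip":1,"x":0,"y":0,"z":0,"rx":0,"ry":0,"rz":0},
    {"grip":1,"x":0,"y":0,"z":0,"rx":0,"ry":0,"rz":0}
  ]
}}

```text
time_s: 37.35
position: [0.7093, -0.0199, 0.285]
tool_rot: [[0.967, -0.254, -0.0], [-0.254, -0.967, -0.0], [-0.0, 0.0, -1.0]]
ft_force: [0.1, 0.0, -0.5]
grip_width: -0.0002
```

```bash
python3 chk.py pics/f7.png; python3 - <<'E'
from h import *
s=cap('scene');cv2.imwrite('pics/full.png',s['color'])
for n in('bowl','glue','chuck_key'): print(n,[(round(r['conf'],2),np.round(r['point'],3).tolist()) for r in finder.boxes_of('scene',n)][:1])
t=cap('top');cv2.imwrite('pics/f7t.png',cv2.resize(t['color'][195:295,320:420],None,fx=5,fy=5,interpolation=cv2.INTER_CUBIC))
E
```

```text
2428 [ 0.56286395 -0.2132278   0.11220064] [ 0.95935022 -0.28189462  0.01351203] normal ang -16.374851135134314
37.4 [ 0.70933337 -0.02047516  0.28502535] [-0.39199206 -0.55331922 -0.18188163]
bowl [(0.82, [0.603, -0.448, 0.035])]
glue [(0.84, [0.613, 0.437, 0.06])]
chuck_key [(0.84, [0.79, 0.023, 0.011])]
```

View pics/f7.png

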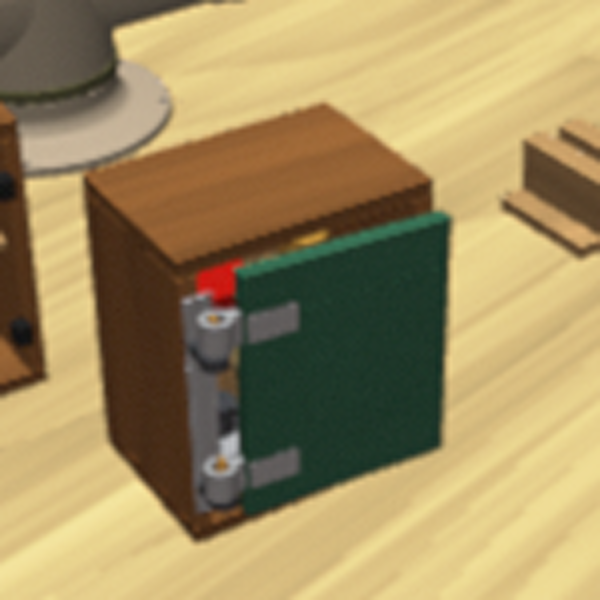

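View pics/f7t.png

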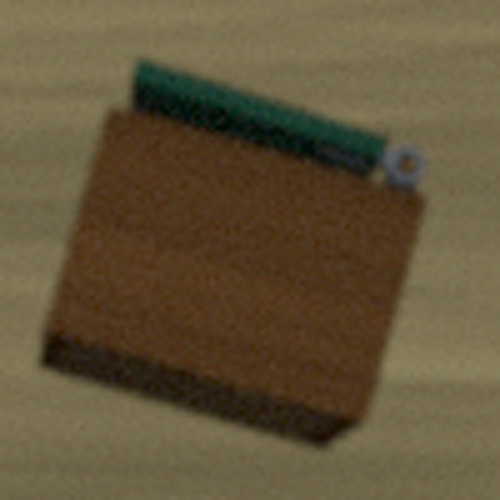

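The door is steady at about 1.7° from parallel (unchanged between checks). Both pins show in the knuckles and the bystanders haven't moved, so I'm handing in.

```bash
python3 -c "
from rig import order
print(order.close_job())"
```

```text
the job is handed in; nothing more can be done
None
```

The door is hung on the leftmost cabinet, resting about 1.7° short of parallel to its front (limit 5.7°), and the job is handed in; no verdict was reported.

- **Hanging:** I took the door from the rack and lowered both knuckles onto the pins, shifting about 1.3 mm by feel on the way down. The wrist felt the seat at the expected height. Pictures after release showed the pin ends inside both knuckles and the door hanging free.
- **Shutting:** My first push pressed the rubber stops with about 7 N, and the door rebounded to about 9° open. A second push left it about 3° open, and a third, gentler one with a slow retreat got it to where it is now.
- **Last checks:** The door angle was the same in two checks about 1 s apart, and the robot touches nothing. The bowl, glue bottle and chuck key are within about 4 mm of where they started, which is the detector's error. The job finished at about 37 s of the 72 s allowed.
- **What disagreed:** The top camera's detectors missed or mislabelled the bowl and chuck key in a mid-task check, so the bystander check rests on the scene camera. Because of the small gap, the door may not actually touch the stops.

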